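# Put the bearing-press adaptors back in their foam tray

## Task

The wheel-bearing job is finished: take the pile of press adaptors apart and put all four adaptors back in the kit tray, each one upright in the foam cutout of its own size and colour and pushed fully home on the cutout's floor. Don't knock any adaptor over, and leave the spray can and the spanner where they are.

Things in the scene. Friction and masses are not known exactly. Their poses are not given: they have to be found in the camera images.
- adaptor_red: red press adaptor: upright aluminium cylinder, diameter 62 mm, height 30 mm, red band and rim on its upper 11 mm, bare metal below and on top, dark bore dot, 2 mm bevel at the foot; 0.07-0.3 kg. Origin: centre of its underside, z up. At the start three adaptors are piled up, larger ones lower, up to 5 mm out of line; the fourth stands alone on the same 3 mm rubber mat
- adaptor_blue: blue press adaptor: upright aluminium cylinder, diameter 54 mm, height 30 mm, blue band and rim on its upper 11 mm, bare metal below and on top, dark bore dot, 2 mm bevel at the foot; 0.07-0.3 kg. Origin: centre of its underside, z up. At the start three adaptors are piled up, larger ones lower, up to 5 mm out of line; the fourth stands alone on the same 3 mm rubber mat
- adaptor_yellow: yellow press adaptor: upright aluminium cylinder, diameter 46 mm, height 30 mm, yellow band and rim on its upper 11 mm, bare metal below and on top, dark bore dot, 2 mm bevel at the foot; 0.07-0.3 kg. Origin: centre of its underside, z up. At the start three adaptors are piled up, larger ones lower, up to 5 mm out of line; the fourth stands alone on the same 3 mm rubber mat
- adaptor_green: green press adaptor: upright aluminium cylinder, diameter 38 mm, height 30 mm, green band and rim on its upper 11 mm, bare metal below and on top, dark bore dot, 2 mm bevel at the foot; 0.07-0.3 kg. Origin: centre of its underside, z up. At the start three adaptors are piled up, larger ones lower, up to 5 mm out of line; the fourth stands alone on the same 3 mm rubber mat
- foam_red: cutout for the red adaptor in the grey foam of the fixed black tray (206 mm square): red floor, six springy lips 60 mm across that give way, 15 mm deep, mouth bevelled over the top 5 mm; cutouts 96 mm apart. Origin: centre of its floor, z up; tray rim 19 mm above. Needs a push of 5-15 N all the way, weight does not seat it. Home: underside on the floor, upper 15 mm stands out
- foam_blue: cutout for the blue adaptor in the grey foam of the fixed black tray (206 mm square): blue floor, six springy lips 52 mm across that give way, 15 mm deep, mouth bevelled over the top 5 mm; cutouts 96 mm apart. Origin: centre of its floor, z up; tray rim 19 mm above. Needs a push of 5-15 N all the way, weight does not seat it. Home: underside on the floor, upper 15 mm stands out
- foam_yellow: cutout for the yellow adaptor in the grey foam of the fixed black tray (206 mm square): yellow floor, six springy lips 44 mm across that give way, 15 mm deep, mouth bevelled over the top 5 mm; cutouts 96 mm apart. Origin: centre of its floor, z up; tray rim 19 mm above. Needs a push of 5-15 N all the way, weight does not seat it. Home: underside on the floor, upper 15 mm stands out
- foam_green: cutout for the green adaptor in the grey foam of the fixed black tray (206 mm square): green floor, six springy lips 36 mm across that give way, 15 mm deep, mouth bevelled over the top 5 mm; cutouts 96 mm apart. Origin: centre of its floor, z up; tray rim 19 mm above. Needs a push of 5-15 N all the way, weight does not seat it. Home: underside on the floor, upper 15 mm stands out
- spray_can: bystander: upright aluminium spray can with a yellow label and pale top, 58 mm in diameter, 170 mm tall, loose, beyond the mat and tray. Origin: centre of its underside
- wrench: bystander: steel spanner lying flat, 170 mm long, under 15 mm thick, loose, between the mat and the tray. Origin: under its middle, x along its length

How it is judged:
By the outcome, as a careful person would: the job done as asked, in the order asked, and still so for the second after the job is handed in, with the robot touching nothing.
It also fails if it takes over 112 s, if anything falls off the work surface, if the arm or the gripper's body presses on something with over 40 N, if the wrist force passes 120 N, or if a joint passes its speed limit or range.

## Robot

A 6-joint arm with a two-finger parallel gripper is mounted at the origin on the work surface. World frame = base frame: x ahead of the robot, y to its left, z up, the work surface at z = 0. Lengths are in m, angles in rad, forces in N, time in s.
With the tool pointing down it reaches from about 0.25 to 0.775 m from the base axis. Payload 4 kg.
Tool frame: the origin (TCP) lies at the very end of the fingers, on their centre line; the grasp point (between the pads) lies 19 mm behind it; z points along the fingers, y is the line along which they close (so a half turn about z gives the same grasp; the last joint's range is limited). The gripper opens to 94 mm and grips with 3 to 60 N. Pads are 16 mm wide; open, the fingers measure 119 mm over their backs; the gripper's body (75 mm by 177 mm) begins 78 mm behind the grasp point.
Start: joints at [-1.434, 0.087, 1.371, -0, 1.684, -0.103], TCP at [0.131, -0.534, 0.206] pointing down, gripper open.
Joint ranges: [-3.1, 3.1], [-0.76, 2.03], [0.27, 2.55], [-1.08, 4.22], [0.17, 2.65], [-2.57, 2.57]. Speed limits (rad/s): [2.79, 2.79, 3.14, 3.14, 3.14, 3.14].

## Interface

Orientations are given as [roll, pitch, yaw] about the fixed x, y, z axes, in that order (R = Rz(yaw) Ry(pitch) Rx(roll)).
In Python, from bench import robot gives the robot as it stands. The module is installed in compiled form; this text tells all that it offers.
- The arm moves only by the tool move_arm, never from a script. Its argument "deltas" is one flat list of numbers, 7 for each row, row after row: the turn, a rotation vector about the tool's x, y, z in rad, then the shift along the tool's x, y, z in cm, then the closure, from -1 (fully open) to 1 (shut). A call has 1 to 8 rows; each row is the pose to reach, as a shift and turn from the pose commanded when the call began, along the tool's axes at that moment; what a row does not reach only later rows make up. A row lasts 1/10 s, in which the tool goes at most 50 mm and 8.59 degrees, less where a joint would pass 70% of its speed; a pose out of reach is approached as far as the arm can. A call with a gripper value outside its range is refused whole. The fingers move at their own pace and stop on an object; the grip force is fixed at half the most. Time passes only in rows, so rows that repeat a pose let the fingers close. It gives the time, the measured TCP pose, the force, the opening and the grip force at its end, in the units of the state.
- robot.get_obs(): the state, without advancing time (a new reading comes with each control period).
- robot.snapshot(name): name is "scene" or "top" or "wrist"; returns a dict with "image" (480x640x3 uint8, red, green, blue), "depth" (480x640 float32, m along the optical axis (not along the pixel's ray), 0 where there is no reading), "fov_y" (degrees; the focal length in pixels is half the picture's height over the tangent of half this angle, whatever the lens; pixels are square), "cx", "cy" (the principal point, pixels), "D" ([k1, k2, p1, p2, k3] as OpenCV has them; the pictures are not rectified), "origin" and "orientation" of the camera in the world; the wrist camera has in their place "T_tool_cam" (4x4, takes a point from camera to tool coordinates, whose origin is the TCP and whose axes are the flange's). Camera axes: x right, y up, looking along -z (the intrinsics and any distortion apply to the point x, -y, -z); pixel columns grow to the right and rows downward; lengths in m; the calibration is good to about 2 mm. A picture is of the moment at which its call begins: read the wrist's pose just before it.
- robot.close_job(): hands the job in; it is judged then, once.
The state is a dict: "time": time; "joint_positions": joint angles; "qvel": joint speeds; "joint_torque": joint torques, N m; "tool_pos": TCP position; "ee_rot": TCP orientation; "wrist_force": force on the tool from outside, world axes, zero at the start; "wrist_torque": the same for the moment, N m; "width": finger opening in m; "finger_force": force on a finger pad.
Only numpy, scipy, OpenCV 4.12 (cv2) and the standard library are available. Lean on these libraries where they do the work, as an engineer would, in place of code of your own. Each camera call takes 0.05 s, during which the arm holds its last target. There are 200 camera calls.

## Working session

There is one attempt and no reset: what is moved stays moved. The work goes in short steps, Python scripts to look and compute and a tool call to move; the robot and the scene stay as the last step left them, time stands still between calls to the robot, and variables do not carry over. Pictures are saved under pics/ and viewed, at most 14 in all, crops included, and the job is handed in when it is done.

Besides the shell and the picture viewer there is one more tool, called after "Request:" as a command line: name --argument value ..., lists and objects as JSON in quotes. move_arm: Moves the arm, as the interface text tells. Its arguments: {"type":"object","properties":{"deltas":{"type":"array","items":{"type":"number"}}},"required":["deltas"]}

```bash
mkdir -p pics
cat > h.py <<'E'
import numpy as np, cv2
from scipy.spatial.transform import Rotation as R
from bench import robot
def snap(n):
    o=robot.get_obs(); s=robot.snapshot(n)
    s['f']=240/np.tan(np.radians(s['fov_y'])/2)
    s['K']=np.array([[s['f'],0,s['cx']],[0,s['f'],s['cy']],[0,0,1]])
    if 'T_tool_cam' in s:
        T=np.eye(4);T[:3,:3]=R.from_euler('xyz',o['ee_rot']).as_matrix();T[:3,3]=o['tool_pos']
        s['T']=T@np.array(s['T_tool_cam'])
    else:
        T=np.eye(4);q=np.array(s['orientation'])
        T[:3,:3]=q if q.shape==(3,3) else R.from_euler('xyz',q).as_matrix()
        T[:3,3]=s['origin'];s['T']=T
    return s
def rays(s,px):
    p=cv2.undistortPoints(np.array(px,float).reshape(-1,1,2),s['K'],np.array(s['D'],float)).reshape(-1,2)
    return np.c_[p[:,0],-p[:,1],-np.ones(len(p))]
def atz(s,px,z):
    d=rays(s,px)@s['T'][:3,:3].T;o=s['T'][:3,3]
    return o+d*((z-o[2])/d[:,2])[:,None]
def atd(s,px):
    d=np.array([s['depth'][int(round(v)),int(round(u))] for u,v in px])
    return (rays(s,px)*d[:,None])@s['T'][:3,:3].T+s['T'][:3,3]
def cloud(s):
    v,u=np.mgrid[0:480,0:640];d=s['depth'].ravel()
    P=(rays(s,np.c_[u.ravel(),v.ravel()])*d[:,None])@s['T'][:3,:3].T+s['T'][:3,3]
    return P.reshape(480,640,3)
def save(s,n):cv2.imwrite('pics/'+n,s['image'][:,:,::-1])
E
python3 - <<'E'
from h import *
print(robot.get_obs())
for n in('top','scene'):
    s=snap(n);save(s,n+'1.png');print(n,s['fov_y'],s['cx'],s['cy'],s['D'],s['T'])
    np.savez('pics/%s.npz'%n,**s)
E
```

```text
{'time': 0.0, 'joint_positions': array([-1.43407584e+00,  8.79402015e-02,  1.37222919e+00, -3.02807123e-05,
        1.68358927e+00, -1.03056412e-01]), 'qvel': array([-2.82942798e-04, -7.48406636e-04,  3.40583899e-04, -9.36563086e-05,
        1.46420154e-03, -1.46302332e-03]), 'joint_torque': array([ 3.83038050e-04, -3.40171087e+01, -3.02426147e+01,  7.18881190e-02,
        3.29473964e-02, -1.71832617e-04]), 'tool_pos': array([ 0.1305516 , -0.53372401,  0.20432498]), 'ee_rot': array([-3.13943504e+00, -1.92889793e-04,  2.39773318e-01]), 'wrist_force': array([ 0.12773361,  0.06039924, -0.62260645]), 'wrist_torque': array([-0.00020013, -0.01808151,  0.00136646]), 'finger_force': 0.0, 'width': 0.0941126094587063}
top 44.52918066738995 326.7941131964926 245.25992288963155 [-0.18207699  0.          0.          0.          0.        ] [[-0.00218054  0.9887952  -0.14926249  0.50499209]
 [-0.99981145 -0.00503582 -0.018754    0.01331859]
 [-0.01929552  0.14919345  0.98861974  0.9604505 ]
 [ 0.          0.          0.          1.        ]]
scene 52.63087206484519 305.03412235712017 240.6166523833774 [-0.05799637  0.          0.          0.          0.        ] [[-0.49661131 -0.65263909  0.57222323  1.06837039]
 [ 0.86795886 -0.36963226  0.33169175  0.27832348]
 [-0.00496283  0.66138809  0.75002744  0.65378311]
 [ 0.          0.          0.          1.        ]]
```

View pics/top1.png

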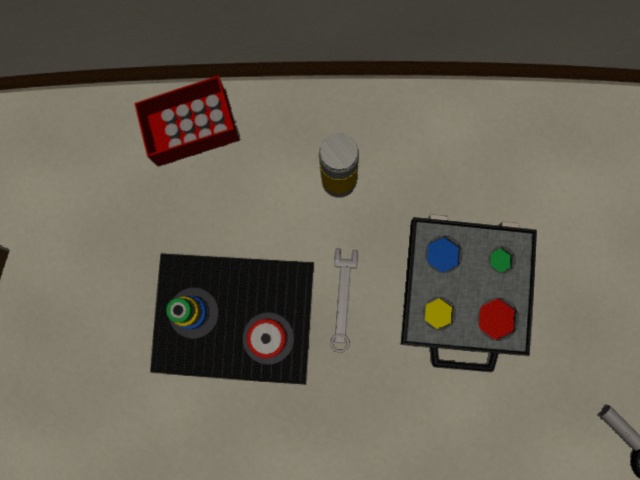

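View pics/scene1.png

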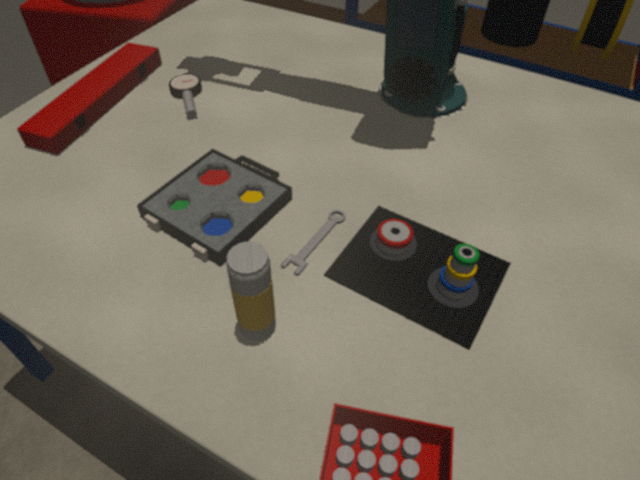

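The pile (green/yellow/blue) is at about (180,310) in the top view, with red alone at (266,339). In the tray, blue is at (443,254), green (500,260), yellow (438,313) and red (497,319).

Run:
```python
from h import *
np.set_printoptions(precision=4,suppress=True)
for n,px in(('top',dict(green=(177,310),red=(266,339),fB=(443,254),fG=(501,260),fY=(438,313),fR=(497,319),foam=(470,290),mat=(220,290),tab=(320,400),can=(340,152),disc=(205,330),wr=(343,300))),
            ('scene',dict(green=(467,254),red=(396,231),fB=(217,226),fG=(178,204),fY=(252,196),fR=(214,176),foam=(215,200),mat=(420,290),tab=(300,330),can=(249,258)))):
    s=dict(np.load('pics/%s.npz'%n))
    for k,p in px.items(): print(n,k,atd(s,[p])[0])
    C=cloud(s);hsv=cv2.cvtColor(s['image'],cv2.COLOR_RGB2HSV)
    rng=dict(red=[(0,8),(172,180)],yellow=[(20,34)],green=[(50,85)],blue=[(100,125)])
    for c,rr in rng.items():
        m=sum((hsv[:,:,0]>=a)&(hsv[:,:,0]<=b) for a,b in rr)>0
        m&=(hsv[:,:,1]>110)&(hsv[:,:,2]>50)
        q,l,st,ce=cv2.connectedComponentsWithStats(m.astype(np.uint8))
        for i in range(1,q):
            if st[i,4]>60:
                print(' ',n,c,ce[i].round(1),st[i,4],np.median(C[l==i],0),'bbox',st[i,:4], 'ctr@z',atz(s,[ce[i]],np.median(C[l==i],0)[2])[0])
```

```text
top green [0.5388 0.2549 0.0929]
top red [0.4961 0.1271 0.0329]
top fB [ 0.6329 -0.1593  0.0109]
top fG [ 0.6224 -0.2564  0.0101]
top fY [ 0.5365 -0.1484  0.0115]
top fR [ 0.5255 -0.2458  0.0106]
top foam [ 0.5721 -0.1983  0.028 ]
top mat [0.5759 0.2084 0.0011]
top tab [ 0.3974  0.0431 -0.0004]
top can [0.7572 0.0095 0.1684]
top disc [0.5098 0.2317 0.0036]
top wr [0.5589 0.0053 0.0071]
  top red [183.1 120. ] 2088 [0.8665 0.2862 0.0035] bbox [134  75 100  82] ctr@z [0.8726 0.2827 0.0035]
  top red [496.2 318.6] 1137 [ 0.5258 -0.2438  0.0125] bbox [479 298  36  42] ctr@z [ 0.5261 -0.244   0.0125]
  top red [266.1 338.1] 503 [0.4975 0.1257 0.0318] bbox [246 319  40  40] ctr@z [0.4974 0.1271 0.0318]
  top yellow [335.2 182.1] 203 [0.731  0.0155 0.0964] bbox [320 165  29  28] ctr@z [0.7324 0.0167 0.0964]
  top yellow [189.6 312.8] 191 [0.5325 0.2412 0.0617] bbox [174 296  25  30] ctr@z [0.5358 0.2434 0.0617]
  top yellow [437.9 313.2] 667 [ 0.5363 -0.1482  0.0126] bbox [424 298  29  31] ctr@z [ 0.5362 -0.1481  0.0126]
  top green [500.1 260.1] 369 [ 0.622  -0.2542  0.0129] bbox [490 249 
[... 1542 characters left out ...]
 190  24  13] ctr@z [ 0.5318 -0.1505  0.0137]
  scene yellow [460.1 271. ] 290 [0.5554 0.2576 0.0612] bbox [446 255  32  26] ctr@z [0.5524 0.2564 0.0612]
  scene yellow [254.7 309.6] 1147 [0.7823 0.0314 0.084 ] bbox [232 283  42  47] ctr@z [0.7795 0.0289 0.084 ]
  scene green [179.6 204.6] 113 [ 0.618  -0.2569  0.0138] bbox [171 201  18   9] ctr@z [ 0.6182 -0.2567  0.0138]
  scene green [465.6 254.7] 236 [0.5472 0.2557 0.0924] bbox [453 243  27  23] ctr@z [0.5453 0.2551 0.0924]
  scene blue [217.1 226.3] 382 [ 0.6283 -0.1604  0.0136] bbox [203 218  29  17] ctr@z [ 0.6284 -0.1606  0.0136]
  scene blue [452.9 283.1] 228 [0.5587 0.2528 0.0317] bbox [440 265  34  28] ctr@z [0.556  0.2529 0.0317]
```

Request:
move_arm --deltas '[0, 0, 0, 51.5, -21.7, -10, -1, 0, 0, 0, 51.5, -21.7, -10, -1, 0, 0, 0, 51.5, -21.7, -10, -1, 0, 0, 0, 51.5, -21.7, -10, -1, 0, 0, 0, 51.5, -21.7, -10, -1, 0, 0, 0, 51.5, -21.7, -10, -1, 0, 0, 0, 51.5, -21.7, -10, -1, 0, 0, 0, 51.5, -21.7, -10, -1]'

```text
time: 0.9
tool_pos: [0.448, -0.2979, 0.2759]
ee_rot: [-3.141, 0.0, 0.24]
wrist_force: [0.0, -0.2, 0.3]
width: 0.0939
finger_force: 0.0
```

```bash
cat >> h.py <<'E'
def to(x,y,z):
    o=robot.get_obs();M=R.from_euler('xyz',o['ee_rot']).as_matrix()
    return ((np.array([x,y,z])-o['tool_pos'])@M*100).round(2)
E
python3 -c "
from h import *
o=robot.get_obs();print(o['tool_pos'],o['ee_rot'],o['time'],to(.555,-.201,.30))"
```

```text
[ 0.44796659 -0.29794053  0.27586824] [-3.14128996e+00  4.69365423e-04  2.39803008e-01] 0.9 [12.7  -6.88 -2.42]
```

Request:
move_arm --deltas '[0, 0, 0, 12.7, -6.9, -2.4, -1, 0, 0, 0, 12.7, -6.9, -2.4, -1, 0, 0, 0, 12.7, -6.9, -2.4, -1, 0, 0, 0, 12.7, -6.9, -2.4, -1, 0, 0, 0, 12.7, -6.9, -2.4, -1, 0, 0, 0, 12.7, -6.9, -2.4, -1]'

```text
time: 1.5
tool_pos: [0.5529, -0.2031, 0.2993]
ee_rot: [-3.141, 0.002, 0.239]
wrist_force: [-0.8, -0.6, -0.5]
width: 0.0939
finger_force: 0.0
```

Run:
```python
from h import *
np.set_printoptions(precision=4,suppress=True)
s=snap('wrist');save(s,'w1.png');np.savez('pics/w1.npz',**s)
o=robot.get_obs();print(o['tool_pos'],s['T_tool_cam'],s['fov_y'],s['D'])
```

```text
[ 0.5527 -0.2035  0.2995] [[-0.0002  0.9694  0.2456  0.072 ]
 [ 1.      0.0001  0.0003 -0.    ]
 [ 0.0002  0.2456 -0.9694 -0.1783]
 [ 0.      0.      0.      1.    ]] 66.27890683347678 [-0.0386  0.      0.      0.      0.    ]
```

View pics/w1.png

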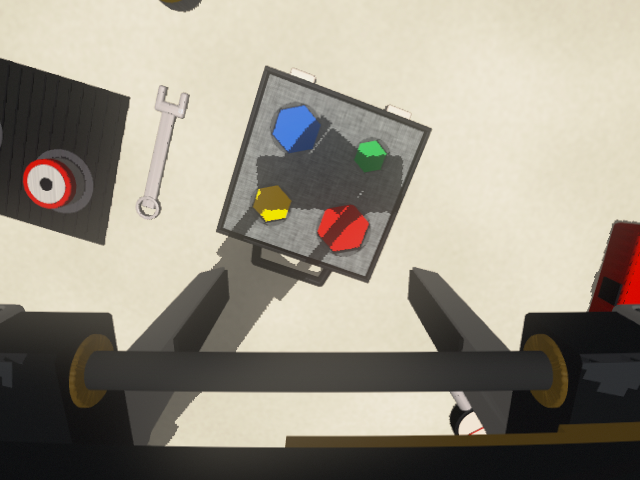

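The wrist picture shows all four cutouts: blue (295,128), green (370,155), yellow (272,203) and red (343,228). I'll measure these and go on to the pile.

```bash
cat >> h.py <<'E'
RNG=dict(red=[(0,8),(172,180)],yellow=[(20,34)],green=[(45,85)],blue=[(100,125)])
def blobs(s,c,smin=110,vmin=50,amin=150):
    hsv=cv2.cvtColor(s['image'],cv2.COLOR_RGB2HSV)
    m=sum((hsv[:,:,0]>=a)&(hsv[:,:,0]<=b) for a,b in RNG[c])>0
    m=(m&(hsv[:,:,1]>smin)&(hsv[:,:,2]>vmin)).astype(np.uint8)
    out=[]
    for k in cv2.findContours(m,cv2.RETR_EXTERNAL,cv2.CHAIN_APPROX_NONE)[0]:
        h=cv2.convexHull(k)
        if cv2.contourArea(h)>amin: out.append(h[:,0].astype(float))
    return out
def ctr(h):
    M=cv2.moments(h.astype(np.float32));return (M['m10']/M['m00'],M['m01']/M['m00'])
E
python3 - <<'E'
from h import *
np.set_printoptions(precision=4,suppress=True)
s=dict(np.load('pics/w1.npz'))
P={}
for c in RNG:
    for h in blobs(s,c):
        p=ctr(h);print(c,np.round(p,1),atz(s,[p],.0175)[0],cv2.contourArea(h.astype(np.float32)), atd(s,[p])[0])
        if 230<p[0]<420 and p[1]<260:P[c]=atz(s,[p],.0175)[0]
for a,b in ('bg','yr','by','gr'):
    a=[k for k in P if k[0]==a][0];b=[k for k in P if k[0]==b][0];print(a,b,np.linalg.norm(P[a]-P[b]))
print(to(.48,.22,.26))
E
```

```text
red [619.1 271.1] [ 0.5586 -0.6233  0.0175] 3206.0 [ 0.5608 -0.608   0.0336]
red [342.5 227.6] [ 0.5279 -0.2412  0.0175] 1753.5 [ 0.5267 -0.2419  0.0118]
red [ 48.6 183. ] [0.4962 0.1365 0.0175] 2082.5 [0.5008 0.1248 0.0342]
yellow [391.8 441.7] [ 0.2207 -0.3998  0.0175] 167.0 [ 0.5759 -0.2111  0.4236]
yellow [531.7 435.3] [ 0.2791 -0.6089  0.0175] 3782.5 [ 0.5816 -0.2372  0.422 ]
yellow [ 83.7 386.9] [0.2036 0.0694 0.0175] 1061.5 [ 0.5647 -0.1505  0.4135]
yellow [545.9 370.4] [ 0.3918 -0.5837  0.0175] 2400.5 [ 0.5908 -0.2417  0.4132]
yellow [271.6 203.1] [ 0.5374 -0.1462  0.0175] 993.0 [ 0.5366 -0.1459  0.0134]
green [369.4 155.2] [ 0.6237 -0.2505  0.0175] 634.5 [ 0.6237 -0.2512  0.0123]
blue [295.8 128.6] [ 0.6331 -0.1559  0.0175] 1600.5 [ 0.6331 -0.1556  0.013 ]
blue green 0.095051424007235
yellow red 0.09549703021037147
blue yellow 0.09613905904463288
green red 0.09631707248357455
[  2.91 -42.87   3.95]
```

Request:
move_arm --deltas '[0, 0, 0, 2.9, -42.9, 4, -1, 0, 0, 0, 2.9, -42.9, 4, -1, 0, 0, 0, 2.9, -42.9, 4, -1, 0, 0, 0, 2.9, -42.9, 4, -1, 0, 0, 0, 2.9, -42.9, 4, -1, 0, 0, 0, 2.9, -42.9, 4, -1, 0, 0, 0, 2.9, -42.9, 4, -1, 0, 0, 0, 2.9, -42.9, 4, -1]'

```text
time: 2.35
tool_pos: [0.4848, 0.19, 0.2629]
ee_rot: [3.141, -0.001, 0.237]
wrist_force: [1.5, -0.1, 0.1]
width: 0.0937
finger_force: 0.0
```

Request:
move_arm --deltas '[0, 0, 0, 0.8, -10, 0.9, -1, 0, 0, 0, 0.8, -10, 0.9, -1, 0, 0, 0, 0.8, -10, 0.9, -1, 0, 0, 0, 0.8, -10, 0.9, -1, 0, 0, 0, 0.8, -10, 0.9, -1]'

```text
time: 2.85
tool_pos: [0.47, 0.2872, 0.2541]
ee_rot: [3.141, -0.0, 0.237]
wrist_force: [0.1, -0.1, -0.1]
width: 0.0941
finger_force: 0.0
```

Run:
```python
from h import *
np.set_printoptions(precision=4,suppress=True)
s=snap('wrist');save(s,'w2.png');np.savez('pics/w2.npz',**s)
o=robot.get_obs();print(o['tool_pos'],s['T'][:3,3])
for c,z in zip(RNG,(.033,.063,.093,.033)):
    for h in blobs(s,c):
        p=ctr(h)
        if p[1]<340:
            (q,r,a)=cv2.fitEllipse(h.astype(np.float32));W=atz(s,h,z);x0,x1=W.min(0),W.max(0)
            print(c,np.round(p,1),'ctr',atz(s,[p],z)[0],'ell',atz(s,[q],z)[0],'ext',(x1-x0),'mid',(x0+x1)/2)
```

```text
[0.4702 0.2871 0.2542] [0.5399 0.3043 0.4324]
red [459.9 217.8] ctr [0.4995 0.1318 0.033 ] ell [0.4995 0.1319 0.033 ] ext [0.0612 0.0647 0.    ] mid [0.4987 0.1319 0.033 ]
yellow [359.4 154.3] ctr [0.5396 0.2621 0.063 ] ell [0.5401 0.2565 0.063 ] ext [0.0445 0.0321 0.    ] mid [0.5399 0.2628 0.063 ]
yellow [632.1  11.7] ctr [0.729  0.0473 0.063 ] ell [0.7296 0.0442 0.063 ] ext [0.0234 0.0252 0.    ] mid [0.7286 0.0472 0.063 ]
green [369.8 155.9] ctr [0.5405 0.256  0.093 ] ell [0.5404 0.256  0.093 ] ext [0.0364 0.0371 0.    ] mid [0.54  0.256 0.093]
blue [356.8 155.2] ctr [0.538  0.2612 0.033 ] ell [0.5396 0.2548 0.033 ] ext [0.0529 0.0409 0.    ] mid [0.5394 0.2602 0.033 ]
```

View pics/w2.png

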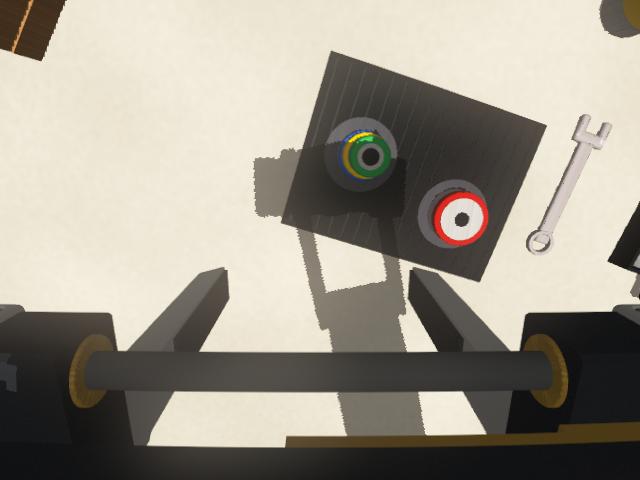

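Green's top (370,156) is the pile's summit and red is at (460,218). The sizes agree with what is given. Next I'll move over green and descend.

```bash
python3 -c "
from h import *
print(to(.5403,.2555,.16),to(.5403,.2555,.071))"
```

```text
[6.07 4.71 9.43] [ 6.07  4.7  18.33]
```

Request:
move_arm --deltas '[0, 0, 0, 6.1, 4.7, 9.4, -1, 0, 0, 0, 6.1, 4.7, 9.4, -1, 0, 0, 0, 6.1, 4.7, 9.4, -1, 0, 0, 0, 6.1, 4.7, 13, -1, 0, 0, 0, 6.1, 4.7, 16, -1, 0, 0, 0, 6.1, 4.7, 18.3, -1, 0, 0, 0, 6.1, 4.7, 18.3, -1, 0, 0, 0, 6.1, 4.7, 18.3, -1]'

```text
time: 3.7
tool_pos: [0.5404, 0.2573, 0.0719]
ee_rot: [-3.141, -0.001, 0.239]
wrist_force: [0.1, -0.2, 0.0]
width: 0.0941
finger_force: 0.0
```

Run:
```python
from h import *
s=snap('wrist');save(s,'w3.png');print(robot.get_obs()['tool_pos'],to(.5403,.2555,.071))
```

```text
[0.54116433 0.25777522 0.0730497 ] [-0.14  0.2   0.2 ]
```

View pics/w3.png

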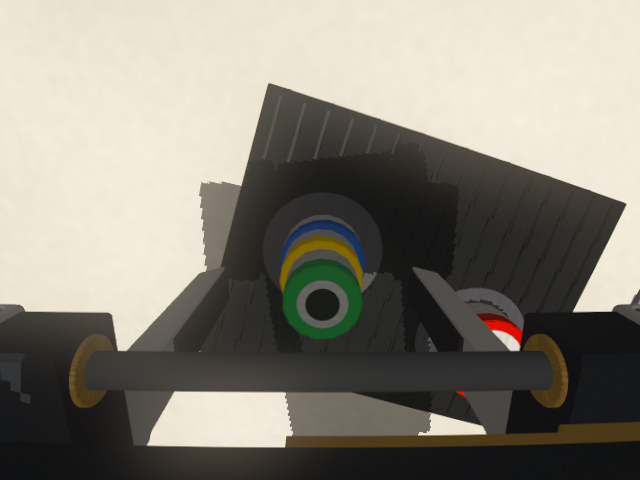

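Green is centred between the fingers at (322,300). I'll make a small correction and close.

Request:
move_arm --deltas '[0, 0, 0, -0.1, 0.1, 0.2, -1, 0, 0, 0, -0.1, 0.1, 0.2, 1, 0, 0, 0, -0.1, 0.1, 0.2, 1, 0, 0, 0, -0.1, 0.1, 0.2, 1, 0, 0, 0, -0.1, 0.1, 0.2, 1, 0, 0, 0, -0.1, 0.1, 0.2, 1, 0, 0, 0, -0.1, 0.1, 0.2, 1, 0, 0, 0, -0.1, 0.1, 0.2, 1]'

```text
time: 4.55
tool_pos: [0.5391, 0.2566, 0.0688]
ee_rot: [3.142, 0.0, 0.24]
wrist_force: [-0.9, 0.8, 0.8]
width: 0.0415
finger_force: 0.0
```

Run:
```python
from h import *
np.set_printoptions(precision=4,suppress=True)
s=snap('wrist')
o=robot.get_obs();print(o['tool_pos'],o['width'],o['finger_force'],o['wrist_force'])
for h in blobs(s,'green'): print(ctr(h),atz(s,[ctr(h)],.093)[0],to(*atz(s,[ctr(h)],.093)[0]))
```

```text
[0.5392 0.2565 0.0688] 0.037264601685986457 28.766818195581436 [-0.2939 -0.843   0.3031]
(321.3815137863829, 299.2688584299818) [0.543  0.2561 0.093 ] [ 0.36  0.13 -2.42]
```

Request:
move_arm --deltas '[0, 0, 0, 0, 0, -2, 1, 0, 0, 0, 0, 0, -5, 1, 0, 0, 0, 0, 0, -8, 1, 0, 0, 0, 0, 0, -8, 1]'

```text
time: 5.0
tool_pos: [0.5418, 0.2577, 0.1543]
ee_rot: [-3.141, -0.01, 0.24]
wrist_force: [0.3, 0.9, -0.2]
width: 0.0372
finger_force: 30.0
```

Run:
```python
from h import *
o=robot.get_obs();print(o['tool_pos'],o['width'],o['wrist_force'],to(.6234,-.2497,.13))
s=snap('wrist');print([(ctr(h),h.min(0),h.max(0)) for h in blobs(s,'green')])
```

```text
[0.54184321 0.25766689 0.15425524] 0.03723557854654824 [ 0.34777036  0.9443977  -0.18222065] [-4.15 51.22  2.33]
[((318.31255689946676, 298.88616855247756), array([278., 258.]), array([358., 338.]))]
```

Request:
move_arm --deltas '[0, 0, 0, -4.2, 51.2, 2.3, 1, 0, 0, 0, -4.2, 51.2, 2.3, 1, 0, 0, 0, -4.2, 51.2, 2.3, 1, 0, 0, 0, -4.2, 51.2, 2.3, 1, 0, 0, 0, -4.2, 51.2, 2.3, 1, 0, 0, 0, -4.2, 51.2, 2.3, 1, 0, 0, 0, -4.2, 51.2, 2.3, 1, 0, 0, 0, -4.2, 51.2, 2.3, 1]'

```text
time: 5.85
tool_pos: [0.6007, -0.1396, 0.128]
ee_rot: [-3.139, 0.004, 0.24]
wrist_force: [0.2, 0.6, -0.6]
width: 0.0373
finger_force: 30.0
```

Run:
```python
from h import *
np.set_printoptions(precision=4,suppress=True)
o=robot.get_obs();print(o['tool_pos'],o['width'],o['wrist_force'],to(.6234,-.2497,.13))
s=snap('wrist');print(s['cx']);h=max(blobs(s,'green'),key=lambda h:len(h)*(300<ctr(h)[0]<340))
print([(ctr(h),h.min(0),h.max(0)) for h in blobs(s,'green')])
```

```text
[ 0.6007 -0.1396  0.128 ] 0.03726064749271477 [ 0.1577  0.597  -0.6471] [-0.41 11.24 -0.22]
318.05062320860713
[((318.471432785918, 298.9648933031763), array([278., 258.]), array([358., 339.])), ((464.19924528301885, 241.14616352201256), array([442., 221.]), array([487., 261.]))]
```

```bash
cat >> h.py <<'E'
def toolplane(s,px,zt):
    T=np.array(s['T_tool_cam']);d=rays(s,px)@T[:3,:3].T;o=T[:3,3]
    return o+d*((zt-o[2])/d[:,2])[:,None]
E
python3 - <<'E'
from h import *
np.set_printoptions(precision=4,suppress=True)
s=snap('wrist')
for h in blobs(s,'green'):
    p=ctr(h)
    if 300<p[0]<340:
        W=toolplane(s,h,-.024);print('hand ext',W.min(0),W.max(0),'xc=',W.min(0)[0]+.019)
        xc=W.min(0)[0]+.019
    else: g=atz(s,[p],.0175)[0];print('foam',g,to(*g))
E
```

```text
hand ext [-0.0166 -0.0184 -0.024 ] [ 0.0231  0.0182 -0.024 ] xc= 0.0023940157662676147
foam [ 0.623  -0.2508  0.0175] [-0.21 10.9  10.96]
```

Request:
move_arm --deltas '[0, 0, 0, -0.4, 10.9, 0, 1, 0, 0, 0, -0.4, 10.9, 0, 1, 0, 0, 0, -0.4, 10.9, 0, 1, 0, 0, 0, -0.4, 10.9, 3, 1, 0, 0, 0, -0.4, 10.9, 6, 1, 0, 0, 0, -0.4, 10.9, 7, 1, 0, 0, 0, -0.4, 10.9, 7, 1, 0, 0, 0, -0.4, 10.9, 7, 1]'

```text
time: 6.75
tool_pos: [0.6244, -0.2442, 0.0616]
ee_rot: [3.141, -0.0, 0.241]
wrist_force: [0.7, -0.3, -0.4]
width: 0.0374
finger_force: 30.0
```

Run:
```python
from h import *
np.set_printoptions(precision=4,suppress=True)
s=snap('wrist');save(s,'w4.png');o=robot.get_obs();print(o['tool_pos'],o['ee_rot'],o['width'],o['wrist_force'],to(.623,-.2508,.13))
```

```text
[ 0.625  -0.2446  0.0627] [ 3.1399 -0.0021  0.2405] 0.03725650195231002 [-0.0543  0.5272  0.3297] [-0.33  0.56 -6.73]
```

View pics/w4.png

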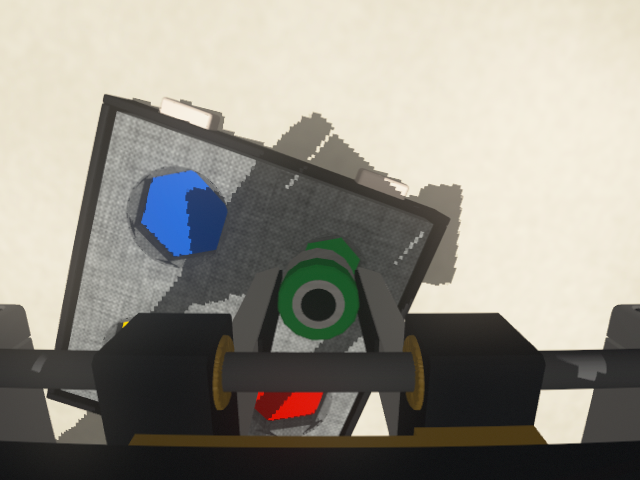

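The held green is at (318,300) and the visible green floor at (335,245) lies toward +y of the tool, so I need to shift further about 6 mm.

Run:
```python
from h import *
s=snap('wrist')
for c in('blue','green','red'):
    for h in blobs(s,c):
        p=ctr(h); print(c,p,atz(s,[p],.0175)[0])
print(to(.6209,-.2514,.05))
```

```text
blue (183.42475796597424, 214.01156123695836) [ 0.63406424 -0.15629898  0.0175    ]
green (318.07963539639286, 298.7108797197353) [ 0.59906508 -0.25096683  0.0175    ]
green (334.274883286648, 252.4375350140056) [ 0.63225928 -0.25341499  0.0175    ]
red (286.0494100294985, 403.77697008006743) [ 0.51468249 -0.2480553   0.0175    ]
[-0.59  0.53  1.33]
```

Request:
move_arm --deltas '[0, 0, 0, -0.6, 0.5, 1.3, 1, 0, 0, 0, -0.6, 0.5, 1.3, 1, 0, 0, 0, -0.6, 0.5, 1.3, 1, 0, 0, 0, -0.6, 0.5, 1.3, 1]'

```text
time: 7.25
tool_pos: [0.6194, -0.2513, 0.0481]
ee_rot: [3.141, -0.0, 0.239]
wrist_force: [0.2, 0.4, -0.2]
width: 0.0375
finger_force: 30.0
```

Run:
```python
from h import *
s=snap('wrist');save(s,'w5.png')
cv2.imwrite('pics/w5.png',cv2.resize(s['image'][160:360,180:460,::-1],None,fx=2.5,fy=2.5))
for c in('blue','green'):
    for h in blobs(s,c,amin=40):
        p=ctr(h); print(c,p,atz(s,[p],.0175)[0])
print(robot.get_obs()['tool_pos'],to(.6209,-.2514,.05))
```

```text
blue (164.8035105095191, 206.71998459337513) [ 0.63407647 -0.1562987   0.0175    ]
green (318.09704395176976, 298.7191105925061) [ 0.59957825 -0.25602966  0.0175    ]
green (321.0101229211858, 249.37792239093756) [ 0.63060166 -0.25023516  0.0175    ]
[ 0.61953246 -0.25124096  0.04828135] [ 0.13  0.05 -0.17]
```

View pics/w5.png

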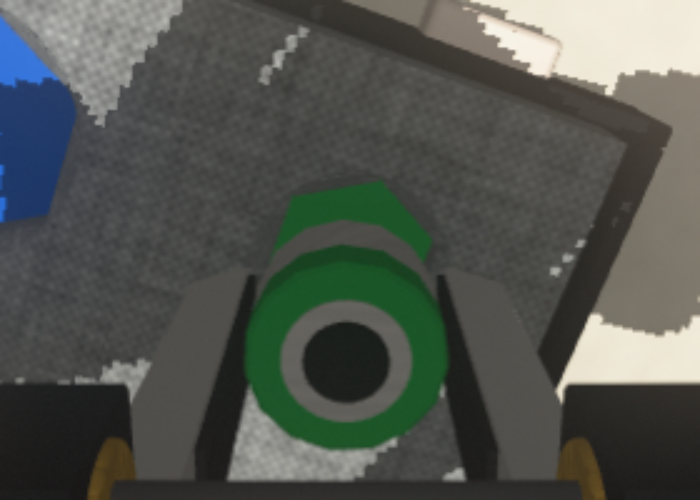

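The hexagon is centred at col ~321 against the adaptor at 318, so they are aligned within about 1 mm. I'll lower it into the bevel and release.

Request:
move_arm --deltas '[0, 0, 0, 0.1, 0.1, 0.6, 1, 0, 0, 0, 0.1, 0.1, 1.2, 1, 0, 0, 0, 0.1, 0.1, 1.6, 1, 0, 0, 0, 0.1, 0.1, 1.8, 1, 0, 0, 0, 0.1, 0.1, 1.8, 1, 0, 0, 0, 0.1, 0.1, 1.8, 1]'

```text
time: 7.9
tool_pos: [0.6206, -0.2518, 0.03]
ee_rot: [-3.142, 0.0, 0.24]
wrist_force: [-0.6, -0.1, -1.4]
width: 0.0376
finger_force: 30.0
```

Request:
move_arm --deltas '[0, 0, 0, 0, 0, 0, -0.2, 0, 0, 0, 0, 0, 0, -0.2, 0, 0, 0, 0, 0, 0, -0.2, 0, 0, 0, 0, 0, -2, -0.2, 0, 0, 0, 0.2, 0, -5, -0.2, 0, 0, 0, 0.2, 0, -6, 1, 0, 0, 0, 0.2, 0, -6, 1, 0, 0, 0, 0.2, 0, -6, 1]'

```text
time: 8.7
tool_pos: [0.6221, -0.2512, 0.0892]
ee_rot: [-3.141, 0.001, 0.24]
wrist_force: [-0.2, -0.3, -0.9]
width: 0.0354
finger_force: 0.0
```

Request:
move_arm --deltas '[0, 0, 0, 0, 0, 0, 1, 0, 0, 0, 0, 0, 0, 1, 0, 0, 0, 0, 0, 0, 1, 0, 0, 0, 0, 0, 0, 1]'

```text
time: 9.1
tool_pos: [0.6223, -0.2512, 0.0893]
ee_rot: [-3.141, 0.001, 0.24]
wrist_force: [-0.0, -0.2, -0.1]
width: 0.0039
finger_force: 0.0
```

Run:
```python
from h import *
s=snap('wrist');save(s,'w6.png')
print(robot.get_obs()['tool_pos'],robot.get_obs()['width'])
```

```text
[ 0.62237979 -0.25128637  0.08951955] 0.0011916476565417334
```

View pics/w6.png

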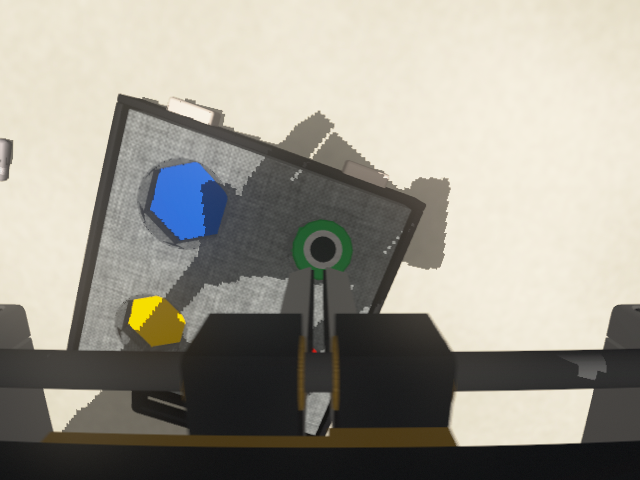

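Green stands upright in its mouth at (322,248). I'll press it down in steps.

Run:
```python
from h import *
s=dict(snap('wrist'));h=[h for h in blobs(s,'green')][0]
print(atz(s,[(322.5,248.5)],.052)[0],atd(s,[(335,248)]),to(*atz(s,[(322.5,248.5)],.052)[0]))
```

```text
[ 0.63238004 -0.25152925  0.052     ] [[ 0.63396953 -0.25909494  0.05002008]] [0.96 0.26 3.77]
```

Request:
move_arm --deltas '[0, 0, 0, 0, 0, 2, 1, 0, 0, 0, 0, 0, 3.2, 1, 0, 0, 0, 0, 0, 3.6, 1, 0, 0, 0, 0, 0, 4.0, 1, 0, 0, 0, 0, 0, 4.3, 1]'

```text
time: 9.7
tool_pos: [0.6225, -0.2521, 0.0499]
ee_rot: [3.14, 0.0, 0.24]
wrist_force: [-6.6, 1.2, 15.1]
width: 0.0007
finger_force: 6.4
```

Request:
move_arm --deltas '[0, 0, 0, 0, 0, -2, 1, 0, 0, 0, 0, 0, -5, 1, 0, 0, 0, -5, 0, -7, 1, 0, 0, 0, -5, 0, -7, 1, 0, 0, 0, -5, 0, -7, 1, 0, 0, 0, -5, 0, -7, 1]'

```text
time: 10.3
tool_pos: [0.5744, -0.263, 0.1166]
ee_rot: [-3.141, -0.0, 0.24]
wrist_force: [-0.1, -0.0, 0.1]
width: 0.0004
finger_force: 0.0
```

Run:
```python
from h import *
np.set_printoptions(precision=4,suppress=True)
s=snap('wrist');save(s,'w7.png')
for c in RNG:
    for h in blobs(s,c):
        p=ctr(h)
        if p[1]<330:print(c,np.round(p,1),atz(s,[p],.0175)[0],atz(s,[p],.05)[0],atd(s,[p])[0],h.min(0),h.max(0))
print(robot.get_obs()['tool_pos'])
C=cloud(s);m=(np.abs(C[:,:,0]-.628)<.03)&(np.abs(C[:,:,1]+.251)<.03)&(C[:,:,2]>.036)
P=C[m];print(len(P),P.min(0),P.max(0),np.median(P,0));A=np.c_[P[:,:2]-P[:,:2].mean(0),np.ones(len(P))]
t=P[P[:,2]>np.median(P[:,2])-.004];print(np.linalg.lstsq(np.c_[t[:,:2]-t[:,:2].mean(0),np.ones(len(t))],t[:,2],rcond=None)[0],t.min(0),t.max(0))
```

```text
red [271.9 283.2] [ 0.5294 -0.2355  0.0175] [ 0.5428 -0.2368  0.05  ] [ 0.5272 -0.2353  0.0123] [239. 252.] [308. 319.]
yellow [163.7 248. ] [ 0.5378 -0.1461  0.0175] [ 0.5503 -0.1578  0.05  ] [ 0.5358 -0.1442  0.0122] [136. 221.] [191. 275.]
green [321.4 169.7] [ 0.6264 -0.2527  0.0175] [ 0.6285 -0.2519  0.05  ] [ 0.6282 -0.252   0.046 ] [295. 142.] [349. 197.]
blue [195.6 129.1] [ 0.6333 -0.1564  0.0175] [ 0.6346 -0.1669  0.05  ] [ 0.6331 -0.1546  0.0119] [159.  91.] [232. 168.]
[ 0.5743 -0.2628  0.1161]
30793 [ 0.598 -0.281  0.036] [ 0.6473 -0.2315  0.295 ] [ 0.6047 -0.2607  0.2365]
[ 1.0841 -0.044   0.2428] [ 0.598  -0.281   0.2325] [ 0.6442 -0.2326  0.295 ]
```

View pics/w7.png

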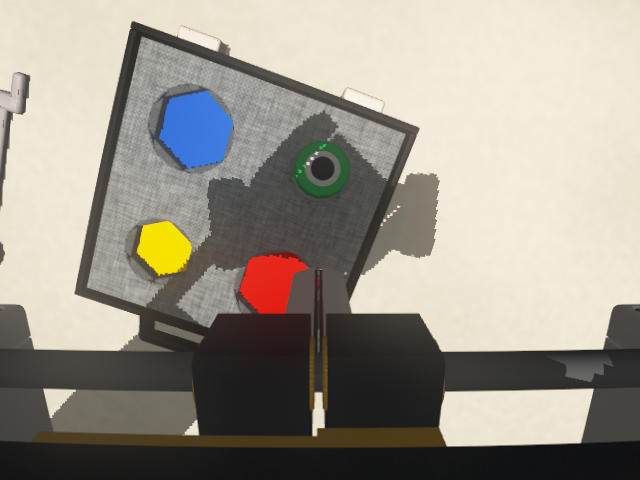

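Run:
```python
from h import *
np.set_printoptions(precision=4,suppress=True)
s=snap('wrist');C=cloud(s)
v,u=np.mgrid[0:480,0:640]
def fit(cu,cv,r0,r1):
    r=np.hypot(u-cu,v-cv);t=C[(r>=r0)&(r<r1)];t=t[np.abs(t[:,2]-np.median(t[:,2]))<.006]
    print(len(t),np.linalg.lstsq(np.c_[t[:,:2]-t[:,:2].mean(0),np.ones(len(t))],t[:,2],rcond=None)[0],t.mean(0))
fit(322,169,10,22);fit(322,169,0,24);fit(195,129,0,25)
fit(250,180,0,15)
for w in range(140,204,6): print(w,C[w,322])
cv2.imwrite('pics/w8.png',cv2.resize(s['image'][110:230,240:420,::-1],None,fx=4,fy=4,interpolation=2))
```

```text
1202 [-0.2792  0.0399  0.0459] [ 0.6287 -0.252   0.0459]
1778 [-0.2797  0.0387  0.046 ] [ 0.6287 -0.252   0.046 ]
1933 [ 0.0019 -0.0026  0.0125] [ 0.6329 -0.1541  0.0125]
696 [-0.0017 -0.0078  0.0272] [ 0.6076 -0.2037  0.0272]
140 [ 0.6472 -0.2476  0.028 ]
146 [ 0.6432 -0.2485  0.0405]
152 [ 0.6395 -0.2494  0.0432]
158 [ 0.6357 -0.2503  0.0437]
164 [ 0.6319 -0.2512  0.0453]
170 [ 0.6281 -0.2521  0.0465]
176 [ 0.6243 -0.2531  0.0472]
182 [ 0.6206 -0.254   0.0489]
188 [ 0.6168 -0.2549  0.0493]
194 [ 0.613  -0.2559  0.0498]
200 [ 0.6058 -0.2579  0.0271]
```

View pics/w8.png

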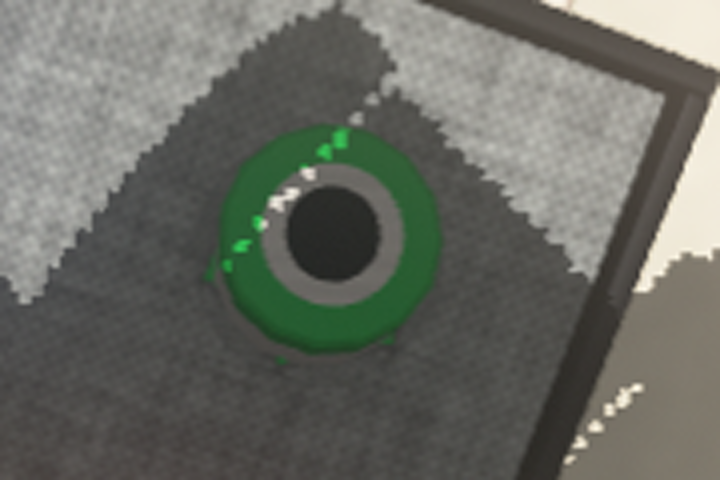

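Green is leaning about 16° toward +x, with its near side high. I'll push down on the high near side first.

```bash
python3 -c "
from h import *
print(to(.617,-.2535,.056))"
```

```text
[4.37 0.13 5.98]
```

Request:
move_arm --deltas '[0, 0, 0, 4.4, 0.1, 2, 1, 0, 0, 0, 4.4, 0.1, 5, 1, 0, 0, 0, 4.4, 0.1, 6, 1, 0, 0, 0, 4.4, 0.1, 6.4, 1, 0, 0, 0, 4.4, 0.1, 6.8, 1, 0, 0, 0, 4.4, 0.1, 7.0, 1, 0, 0, 0, 4.4, 0.1, 7.2, 1, 0, 0, 0, 4.4, 0.1, 7.2, 1]'

```text
time: 11.2
tool_pos: [0.6166, -0.2545, 0.0496]
ee_rot: [3.139, -0.001, 0.239]
wrist_force: [-5.5, 2.0, 9.3]
width: 0.0003
finger_force: 4.6
```

Request:
move_arm --deltas '[0, 0, 0, 0, 0, 0.2, 1, 0, 0, 0, 0, 0, 0.4, 1, 0, 0, 0, 0, 0, 0.4, 1]'

```text
time: 11.5
tool_pos: [0.6166, -0.2551, 0.0461]
ee_rot: [3.138, -0.001, 0.239]
wrist_force: [-6.1, 1.9, 10.4]
width: 0.0009
finger_force: 4.9
```

Request:
move_arm --deltas '[0, 0, 0, 0, 0, 0.2, 1, 0, 0, 0, 0, 0, 0.3, 1, 0, 0, 0, 0, 0, 0.3, 1]'

```text
time: 11.8
tool_pos: [0.6161, -0.2546, 0.0439]
ee_rot: [3.139, -0.0, 0.239]
wrist_force: [-9.6, 2.1, 15.3]
width: 0.0005
finger_force: 7.0
```

Request:
move_arm --deltas '[0, 0, 0, 0, 0, -2, 1, 0, 0, 0, -1, 0, -5, 1, 0, 0, 0, -4, 0, -6, 1, 0, 0, 0, -4, 0, -6, 1, 0, 0, 0, -4, 0, -6, 1]'

```text
time: 12.3
tool_pos: [0.5785, -0.264, 0.0998]
ee_rot: [3.139, -0.003, 0.239]
wrist_force: [0.2, 0.8, 0.0]
width: 0.0009
finger_force: 0.0
```

```bash
cat >> h.py <<'E'
def topfit(s,c,near):
    # plane/centre of an adaptor's top near world xy, from the coloured hull + depth
    C=cloud(s)
    for h in blobs(s,c):
        m=np.zeros((480,640),np.uint8);cv2.fillConvexPoly(m,h.astype(np.int32),1)
        t=C[m>0];z=np.median(t[:,2]);g=t[np.abs(t[:,2]-z)<.006]
        if np.linalg.norm(g.mean(0)[:2]-near)<.03:
            a=np.linalg.lstsq(np.c_[g[:,:2]-g[:,:2].mean(0),np.ones(len(g))],g[:,2],rcond=None)[0]
            print(c,'slope xy',a[:2].round(3),'centre',g.mean(0).round(4),'to',to(*g.mean(0)));return g.mean(0)
E
python3 - <<'E'
from h import *
print(robot.get_obs()['tool_pos']);s=snap('wrist');topfit(s,'green',(.625,-.252))
E
```

```text
[ 0.5785222  -0.26397407  0.09980321]
green slope xy [-0.027  0.027] centre [ 0.6241 -0.2521  0.0429] to [ 4.7  -0.03  5.59]
```

Nearly home (top 0.0429 m, slope 1.5°). I'll give it a firm centred push.

Request:
move_arm --deltas '[0, 0, 0, 4.7, 0, 2, 1, 0, 0, 0, 4.7, 0, 4.6, 1, 0, 0, 0, 4.7, 0, 5.4, 1, 0, 0, 0, 4.7, 0, 5.8, 1, 0, 0, 0, 4.7, 0, 6.0, 1, 0, 0, 0, 4.7, 0, 6.2, 1, 0, 0, 0, 4.7, 0, 6.2, 1]'

```text
time: 13.05
tool_pos: [0.6249, -0.2495, 0.0432]
ee_rot: [-3.14, -0.004, 0.241]
wrist_force: [-8.5, 9.9, 24.2]
width: 0.0008
finger_force: 12.0
```

Request:
move_arm --deltas '[0, 0, 0, 0, 0, -2, 1, 0, 0, 0, -4, 0, -7, 1, 0, 0, 0, -4, 0, -7, -1, 0, 0, 0, -4, 0, -7, -1, 0, 0, 0, -4, 0, -7, -1]'

```text
time: 13.55
tool_pos: [0.5849, -0.2612, 0.1047]
ee_rot: [-3.14, 0.0, 0.24]
wrist_force: [0.1, 0.6, -0.9]
width: 0.0214
finger_force: 0.0
```

Run:
```python
from h import *
print(robot.get_obs()['tool_pos']);s=snap('wrist');topfit(s,'green',(.625,-.252))
print(to(.49,.25,.2))
```

```text
[ 0.58485155 -0.26122247  0.10474185]
green slope xy [-0.009 -0.002] centre [ 0.6236 -0.2513  0.0423] to [4.03 0.01 6.14]
[  2.94 -51.9   -9.51]
```

Request:
move_arm --deltas '[0, 0, 0, 2.9, -51.9, -9.5, -1, 0, 0, 0, 2.9, -51.9, -9.5, -1, 0, 0, 0, 2.9, -51.9, -9.5, -1, 0, 0, 0, 2.9, -51.9, -9.5, -1, 0, 0, 0, 2.9, -51.9, -9.5, -1, 0, 0, 0, 2.9, -51.9, -9.5, -1, 0, 0, 0, 2.9, -51.9, -9.5, -1, 0, 0, 0, 2.9, -51.9, -9.5, -1]'

```text
time: 14.4
tool_pos: [0.5117, 0.1276, 0.1759]
ee_rot: [-3.141, 0.004, 0.24]
wrist_force: [-0.2, 1.2, 0.4]
width: 0.089
finger_force: 0.0
```

```bash
python3 -c "
from h import *
print(to(.49,.25,.2))"
```

```text
[  0.79 -12.4   -2.41]
```

Request:
move_arm --deltas '[0, 0, 0, 0.8, -11, -2.4, -1, 0, 0, 0, 0.8, -11, -2.4, -1, 0, 0, 0, 0.8, -11, -2.4, -1, 0, 0, 0, 0.8, -11, -2.4, -1, 0, 0, 0, 0.8, -11, -2.4, -1, 0, 0, 0, 0.8, -11, -2.4, -1]'

```text
time: 15.0
tool_pos: [0.4947, 0.2323, 0.2005]
ee_rot: [3.141, 0.002, 0.238]
wrist_force: [0.2, -0.3, -0.7]
width: 0.0939
finger_force: 0.0
```

Run:
```python
from h import *
print(robot.get_obs()['tool_pos']);s=snap('wrist');g=topfit(s,'yellow',(.54,.255));g=topfit(s,'blue',(.54,.255));topfit(s,'red',(.499,.131))
C=cloud(s);
for c,z,r in(('yellow',.063,.023),('blue',.033,.027),('red',.033,.031)):
  for h in blobs(s,c):
    W=atz(s,h,z);q=W[:,:2]
    if np.linalg.norm(q.mean(0)-(.49,.25))<.2:
        (x,y),rr=cv2.minEnclosingCircle(q.astype(np.float32)*1000);print(c,x,y,rr,ctr(h),atd(s,[ctr(h)]))
```

```text
[0.49466856 0.23233269 0.20047903]
yellow slope xy [-0.001 -0.003] centre [0.5403 0.2554 0.0623] to [ 5.   -1.19 13.83]
blue slope xy [-0.017  0.016] centre [0.5453 0.25   0.0623] to [ 5.35 -0.55 13.83]
red slope xy [-0.007 -0.009] centre [0.4997 0.1308 0.0323] to [-1.87  9.97 16.86]
yellow 540.0061645507812 255.7277374267578 22.7937068939209 (303.81903041252633, 169.79358626919603) [[0.56501704 0.24959056 0.37865346]]
blue 539.5984497070312 253.9968719482422 26.7012939453125 (313.36940334590463, 164.19572575186152) [[0.54683972 0.24901214 0.06311144]]
red 499.6875305175781 130.87371826171875 32.2091064453125 (420.1550802139037, 238.75779182196294) [[0.50006129 0.13094245 0.03234912]]
```

Request:
move_arm --deltas '[0, 0, 0, 5, -1.2, 5, -1, 0, 0, 0, 5, -1.2, 8, -1, 0, 0, 0, 5, -1.2, 12, -1, 0, 0, 0, 5, -1.2, 15, -1, 0, 0, 0, 5, -1.2, 15.6, -1, 0, 0, 0, 5, -1.2, 15.6, -1, 0, 0, 0, 5, -1.2, 15.6, -1]'

```text
time: 15.75
tool_pos: [0.5419, 0.2573, 0.0482]
ee_rot: [-3.141, -0.004, 0.239]
wrist_force: [0.3, 0.2, 0.3]
width: 0.0941
finger_force: 0.0
```

```bash
python3 -c "
from h import *
print(to(.5402,.2555,.044))"
```

```text
[-0.21  0.14  0.42]
```

Request:
move_arm --deltas '[0, 0, 0, -0.1, 0.1, 0.3, -1, 0, 0, 0, -0.1, 0.1, 0.3, 1, 0, 0, 0, -0.1, 0.1, 0.3, 1, 0, 0, 0, -0.1, 0.1, 0.3, 1, 0, 0, 0, -0.1, 0.1, 0.3, 1, 0, 0, 0, -0.1, 0.1, 0.3, 1, 0, 0, 0, -0.1, 0.1, 0.3, 1, 0, 0, 0, -0.1, 0.1, 0.3, 1]'

```text
time: 16.55
tool_pos: [0.5395, 0.2563, 0.0428]
ee_rot: [3.141, 0.0, 0.24]
wrist_force: [-0.0, -0.6, 0.6]
width: 0.0453
finger_force: 30.0
```

Request:
move_arm --deltas '[0, 0, 0, 0, 0, 0, 1, 0, 0, 0, 0, 0, 0, 1, 0, 0, 0, 0, 0, -1, 1, 0, 0, 0, 0, 0, -4, 1, 0, 0, 0, 0, 0, -8, 1, 0, 0, 0, 0, 0, -8, 1, 0, 0, 0, 0, 0, -8, 1]'

```text
time: 17.25
tool_pos: [0.5403, 0.2567, 0.1246]
ee_rot: [-3.141, -0.003, 0.24]
wrist_force: [-0.5, 1.6, -1.1]
width: 0.0457
finger_force: 30.0
```

```bash
cat >> h.py <<'E'
def held(s,c,r,zt):
    h=max((h for h in blobs(s,c) if 300<ctr(h)[0]<340 and ctr(h)[1]>250),key=lambda h:cv2.contourArea(h.astype(np.float32)))
    W=toolplane(s,h,zt);x=W[:,0].min()+r;y=(W[:,1].min()+W[:,1].max())/2
    print('held offset tool x,y',x.round(4),y.round(4),'width',np.ptp(W[:,1]).round(4));return x
E
python3 - <<'E'
from h import *
o=robot.get_obs();print(o['tool_pos'],o['width']);s=snap('wrist');held(s,'yellow',.023,-.0175)
C=cloud(s);print('top',C[290:320:6,318])
print(to(.5375,-.1463,.13))
E
```

```text
[0.5403422  0.25667652 0.12459492] 0.045676103665181725
held offset tool x,y -0.0001 -0.0001 width 0.0457
top [[0.54670954 0.25833153 0.14536194]
 [0.54345226 0.25753644 0.14446672]
 [0.54051836 0.2568197  0.14444993]
 [0.53806074 0.25621847 0.14554228]
 [0.53488892 0.25544392 0.14509753]]
[-9.73 39.06 -0.74]
```

Request:
move_arm --deltas '[0, 0, 0, -9.7, 39.1, -0.7, 1, 0, 0, 0, -9.7, 39.1, -0.7, 1, 0, 0, 0, -9.7, 39.1, -0.7, 1, 0, 0, 0, -9.7, 39.1, -0.7, 1, 0, 0, 0, -9.7, 39.1, -0.7, 1, 0, 0, 0, -9.7, 39.1, -0.7, 1, 0, 0, 0, -9.7, 39.1, -0.7, 1, 0, 0, 0, -9.7, 39.1, -0.7, 1]'

```text
time: 18.1
tool_pos: [0.5365, -0.145, 0.1274]
ee_rot: [-3.139, 0.003, 0.24]
wrist_force: [-0.0, 0.3, -0.7]
width: 0.0452
finger_force: 30.0
```

Request:
move_arm --deltas '[0, 0, 0, -0.7, 2.9, 0, 1, 0, 0, 0, -0.7, 2.9, 0, 1, 0, 0, 0, -0.7, 2.9, 0, 1]'

```text
time: 18.4
tool_pos: [0.537, -0.1733, 0.1276]
ee_rot: [-3.138, 0.003, 0.238]
wrist_force: [-0.6, 0.2, -0.4]
width: 0.0456
finger_force: 30.0
```

Run:
```python
from h import *
print(robot.get_obs()['tool_pos'],to(.5376,-.1465,.06))
```

```text
[ 0.53703986 -0.17328806  0.12757172] [ 0.71 -2.57  6.76]
```

Request:
move_arm --deltas '[0, 0, 0, 0.7, -2.6, 2, 1, 0, 0, 0, 0.7, -2.6, 5, 1, 0, 0, 0, 0.7, -2.6, 7, 1, 0, 0, 0, 0.7, -2.6, 7.4, 1, 0, 0, 0, 0.7, -2.6, 7.4, 1, 0, 0, 0, 0.7, -2.6, 7.4, 1]'

```text
time: 19.0
tool_pos: [0.5397, -0.1461, 0.057]
ee_rot: [3.141, -0.002, 0.241]
wrist_force: [0.5, 0.2, -1.9]
width: 0.0456
finger_force: 30.0
```

Run:
```python
from h import *
s=snap('wrist');held(s,'yellow',.023,-.02)
for c in RNG:
    for h in blobs(s,c,amin=60):
        p=ctr(h)
        if p[1]<340: print(c,np.round(p,1),atz(s,[p],.0175)[0].round(4),atz(s,[p],.0425)[0].round(4))
print(robot.get_obs()['tool_pos'],to(.5376,-.1465,.053))
```

```text
held offset tool x,y 0.0019 -0.0001 width 0.045
red [456.3 299.7] [ 0.5364 -0.2385  0.0175] [ 0.5448 -0.2259  0.0425]
yellow [318.1 296.3] [ 0.5177 -0.1515  0.0175] [ 0.5282 -0.1489  0.0425]
yellow [318.3 246.4] [ 0.5499 -0.1437  0.0175] [ 0.5567 -0.142   0.0425]
green [547.2 175.1] [ 0.6252 -0.2658  0.0175] [ 0.6234 -0.2501  0.0425]
blue [373.3 113.7] [ 0.6332 -0.1554  0.0175] [ 0.6304 -0.1523  0.0425]
[ 0.53996819 -0.14645184  0.05741962] [-0.23 -0.05  0.44]
```

Request:
move_arm --deltas '[0, 0, 0, -0.3, 0, 0.8, 1, 0, 0, 0, -0.3, 0, 1.5, 1, 0, 0, 0, -0.3, 0, 2.0, 1, 0, 0, 0, -0.3, 0, 2.3, 1, 0, 0, 0, -0.3, 0, 2.6, 1, 0, 0, 0, -0.3, 0, 2.8, 1, 0, 0, 0, -0.3, 0, 2.8, 1, 0, 0, 0, -0.3, 0, 2.8, 1]'

```text
time: 19.85
tool_pos: [0.537, -0.1468, 0.0289]
ee_rot: [3.142, -0.003, 0.24]
wrist_force: [0.7, 3.0, 4.6]
width: 0.0456
finger_force: 30.0
```

Request:
move_arm --deltas '[0, 0, 0, 0, 0, 0, -0.4, 0, 0, 0, 0, 0, 0, -0.4, 0, 0, 0, 0, 0, 0, -0.4, 0, 0, 0, 0, 0, 0, -0.4, 0, 0, 0, 0, 0, -3, -0.4, 0, 0, 0, 0, 0, -6, -0.2, 0, 0, 0, -4, 0, -6, 1, 0, 0, 0, -4, 0, -6, 1]'

```text
time: 20.65
tool_pos: [0.4933, -0.1562, 0.0866]
ee_rot: [-3.139, 0.004, 0.238]
wrist_force: [0.7, 0.4, -0.7]
width: 0.045
finger_force: 0.0
```

Request:
move_arm --deltas '[0, 0, 0, 0, 0, 0, 1, 0, 0, 0, 0, 0, 0, 1, 0, 0, 0, 0, 0, 0, 1, 0, 0, 0, 0, 0, 0, 1]'

```text
time: 21.05
tool_pos: [0.4976, -0.1565, 0.0874]
ee_rot: [-3.141, 0.001, 0.24]
wrist_force: [1.0, -0.6, 0.4]
width: 0.013
finger_force: 0.0
```

Run:
```python
from h import *
print(robot.get_obs()['tool_pos'],robot.get_obs()['width']);s=snap('wrist');topfit(s,'yellow',(.5375,-.1465))
```

```text
[ 0.49755127 -0.15649205  0.08737195] 0.013042873345308308
yellow slope xy [1.279 0.311] centre [ 0.5121 -0.1318  0.2112] to [  2.    -2.06 -12.37]
```

```bash
sed -i "s/t=C\[m>0\];z=/t=C[m>0];t=t[t[:,2]<.075]\n        if len(t)<100: continue\n        z=/" h.py
python3 - <<'E'
from h import *
s=snap('wrist');topfit(s,'yellow',(.5375,-.1465))
E
```

```text
yellow slope xy [0.001 0.001] centre [ 0.5378 -0.1466  0.0484] to [ 4.16 -0.01  3.92]
```

Yellow is upright and partly in. I'll push it home centrally.

Request:
move_arm --deltas '[0, 0, 0, 4.2, 0, 0.5, 1, 0, 0, 0, 4.2, 0, 2.5, 1, 0, 0, 0, 4.2, 0, 3.7, 1, 0, 0, 0, 4.2, 0, 4.2, 1, 0, 0, 0, 4.2, 0, 4.6, 1, 0, 0, 0, 4.2, 0, 4.9, 1, 0, 0, 0, 4.2, 0, 5.1, 1, 0, 0, 0, 4.2, 0, 5.1, 1]'

```text
time: 21.95
tool_pos: [0.5383, -0.146, 0.0431]
ee_rot: [-3.141, -0.003, 0.24]
wrist_force: [-8.6, 6.2, 22.6]
width: 0.0006
finger_force: 11.5
```

Request:
move_arm --deltas '[0, 0, 0, 0, 0, 0.1, 1, 0, 0, 0, 0, 0, 0.1, 1, 0, 0, 0, 0, 0, -2, 1, 0, 0, 0, -4, 0, -6, 1, 0, 0, 0, -4, 0, -6, -1, 0, 0, 0, -4, 0, -6, -1, 0, 0, 0, -4, 0, -6, -1]'

```text
time: 22.65
tool_pos: [0.4987, -0.1561, 0.096]
ee_rot: [-3.141, 0.001, 0.239]
wrist_force: [-0.0, 1.1, -0.9]
width: 0.0212
finger_force: 0.0
```

Run:
```python
from h import *
s=snap('wrist');topfit(s,'yellow',(.5375,-.1465));topfit(s,'green',(.6236,-.2513))
print(to(.495,.233,.2))
```

```text
yellow slope xy [-0.005  0.002] centre [ 0.5379 -0.1463  0.0424] to [4.06 0.01 5.29]
green slope xy [-0.    -0.008] centre [ 0.6228 -0.2502  0.0423] to [ 9.84 12.12  5.28]
[  8.87 -37.88 -10.42]
```

Yellow is home. Next is blue.

Request:
move_arm --deltas '[0, 0, 0, 8.9, -37.9, -10.4, -1, 0, 0, 0, 8.9, -37.9, -10.4, -1, 0, 0, 0, 8.9, -37.9, -10.4, -1, 0, 0, 0, 8.9, -37.9, -10.4, -1, 0, 0, 0, 8.9, -37.9, -10.4, -1, 0, 0, 0, 8.9, -37.9, -10.4, -1, 0, 0, 0, 8.9, -37.9, -10.4, -1, 0, 0, 0, 8.9, -37.9, -10.4, -1]'

```text
time: 23.5
tool_pos: [0.4949, 0.2325, 0.1986]
ee_rot: [3.141, 0.003, 0.24]
wrist_force: [1.7, 0.6, 0.1]
width: 0.0888
finger_force: 0.0
```

Request:
move_arm --deltas '[0, 0, 0, 0, 0, 0, -1, 0, 0, 0, 0, 0, 0, -1]'

```text
time: 23.7
tool_pos: [0.4951, 0.2313, 0.1984]
ee_rot: [3.141, 0.003, 0.243]
wrist_force: [0.5, -0.8, -0.4]
width: 0.0937
finger_force: 0.0
```

Run:
```python
from h import *
print(robot.get_obs()['tool_pos']);s=snap('wrist');topfit(s,'blue',(.54,.254));topfit(s,'red',(.4995,.131))
print(to(.54,.254,.014))
```

```text
[0.49512091 0.2313418  0.19835195]
blue slope xy [-0.002 -0.002] centre [0.54   0.2538 0.0324] to [ 4.98 -1.25 16.56]
red slope xy [-0.008 -0.008] centre [0.4999 0.1307 0.0323] to [-1.85  9.75 16.6 ]
[ 4.99 -1.27 18.4 ]
```

Request:
move_arm --deltas '[0, 0, 0, 4.8, -1.1, 5, -1, 0, 0, 0, 4.8, -1.1, 9, -1, 0, 0, 0, 4.8, -1.1, 13, -1, 0, 0, 0, 4.8, -1.1, 16, -1, 0, 0, 0, 4.8, -1.1, 18, -1, 0, 0, 0, 4.8, -1.1, 18.4, -1, 0, 0, 0, 4.8, -1.1, 18.4, -1, 0, 0, 0, 4.8, -1.1, 18.4, -1]'

```text
time: 24.55
tool_pos: [0.5407, 0.2518, 0.0175]
ee_rot: [-3.142, -0.002, 0.239]
wrist_force: [0.7, 0.7, 0.4]
width: 0.0939
finger_force: 0.0
```

```bash
python3 -c "
from h import *
print(to(.54,.2538,.0135))"
```

```text
[-0.02 -0.21  0.39]
```

Request:
move_arm --deltas '[0, 0, 0, 0, -0.2, 0.3, -1, 0, 0, 0, 0, -0.2, 0.3, 1, 0, 0, 0, 0, -0.2, 0.3, 1, 0, 0, 0, 0, -0.2, 0.3, 1, 0, 0, 0, 0, -0.2, 0.3, 1, 0, 0, 0, 0, -0.2, 0.3, 1, 0, 0, 0, 0, -0.2, 0.3, 1, 0, 0, 0, 0, -0.2, 0.3, 1]'

```text
time: 25.35
tool_pos: [0.5391, 0.2542, 0.0131]
ee_rot: [3.141, 0.0, 0.24]
wrist_force: [-1.1, -0.1, 0.2]
width: 0.053
finger_force: 30.0
```

Request:
move_arm --deltas '[0, 0, 0, 0, 0, 0, 1, 0, 0, 0, 0, 0, -1, 1, 0, 0, 0, 0, 0, -4, 1, 0, 0, 0, 0, 0, -8, 1, 0, 0, 0, 0, 0, -11, 1, 0, 0, 0, 0, 0, -11, 1, 0, 0, 0, 0, 0, -11, 1]'

```text
time: 26.05
tool_pos: [0.5392, 0.2543, 0.1235]
ee_rot: [3.142, -0.001, 0.24]
wrist_force: [-1.5, -0.2, -2.5]
width: 0.0531
finger_force: 30.0
```

Run:
```python
from h import *
o=robot.get_obs();print(o['tool_pos'],o['width']);s=snap('wrist');held(s,'blue',.027,-.02)
C=cloud(s);print('top',C[290:320:10,318])
print(to(.6333,-.1561,.13))
```

```text
[0.53921943 0.25425145 0.12348429] 0.0531204679152183
held offset tool x,y 0.0021 0.0001 width 0.0526
top [[0.54519072 0.25581841 0.14314164]
 [0.54048789 0.25466945 0.14350295]
 [0.53559861 0.25347506 0.14357716]]
[-0.5  42.08 -0.82]
```

Request:
move_arm --deltas '[0, 0, 0, -0.6, 42.1, -0.8, 1, 0, 0, 0, -0.6, 42.1, -0.8, 1, 0, 0, 0, -0.6, 42.1, -0.8, 1, 0, 0, 0, -0.6, 42.1, -0.8, 1, 0, 0, 0, -0.6, 42.1, -0.8, 1, 0, 0, 0, -0.6, 42.1, -0.8, 1, 0, 0, 0, -0.6, 42.1, -0.8, 1, 0, 0, 0, -0.6, 42.1, -0.8, 1]'

```text
time: 26.9
tool_pos: [0.6271, -0.1371, 0.1272]
ee_rot: [-3.139, 0.005, 0.24]
wrist_force: [-0.2, 1.3, -1.7]
width: 0.053
finger_force: 30.0
```

Run:
```python
from h import *
print(robot.get_obs()['tool_pos'],to(.6322,-.1562,.06))
```

```text
[ 0.62706917 -0.1371417   0.12721242] [0.08 1.99 6.71]
```

Request:
move_arm --deltas '[0, 0, 0, 0, 1.4, 2, 1, 0, 0, 0, 0, 1.4, 5, 1, 0, 0, 0, 0, 1.4, 6.8, 1, 0, 0, 0, 0, 1.4, 7.2, 1, 0, 0, 0, 0, 1.4, 7.2, 1, 0, 0, 0, 0, 1.4, 7.2, 1]'

```text
time: 27.5
tool_pos: [0.6321, -0.149, 0.059]
ee_rot: [3.141, -0.0, 0.24]
wrist_force: [0.1, -0.6, -1.4]
width: 0.0538
finger_force: 30.0
```

Run:
```python
from h import *
s=snap('wrist');held(s,'blue',.027,-.02)
for c in('blue','green'):
    for h in blobs(s,c,amin=60):
        p=ctr(h)
        if p[1]<340: print(c,np.round(p,1),h.min(0),h.max(0),atz(s,[p],.0425)[0].round(4))
print(robot.get_obs()['tool_pos'],to(.6322,-.1562,.053))
```

```text
held offset tool x,y 0.0021 0.0001 width 0.0527
blue [321.1 287.7] [262. 222.] [375. 350.] [ 0.6253 -0.1524  0.0425]
green [478.8 303.8] [448. 292.] [510. 312.] [ 0.6371 -0.2435  0.0425]
[ 0.63258541 -0.14916254  0.05987087] [-0.21  0.67  0.69]
```

Request:
move_arm --deltas '[0, 0, 0, -0.2, 0.7, 0.6, 1, 0, 0, 0, -0.2, 0.7, 0.6, 1, 0, 0, 0, -0.2, 0.7, 0.6, 1, 0, 0, 0, -0.2, 0.7, 0.6, 1]'

```text
time: 27.95
tool_pos: [0.6317, -0.1566, 0.053]
ee_rot: [3.141, -0.0, 0.24]
wrist_force: [-1.0, -0.1, -1.4]
width: 0.0534
finger_force: 30.0
```

Run:
```python
from h import *
s=snap('wrist');cv2.imwrite('pics/w9.png',cv2.resize(s['image'][160:360,180:460,::-1],None,fx=2.5,fy=2.5))
print(robot.get_obs()['tool_pos'],to(.6322,-.1562,.03))
```

```text
[ 0.63169894 -0.15651805  0.05298241] [ 0.06 -0.02  2.3 ]
```

View pics/w9.png

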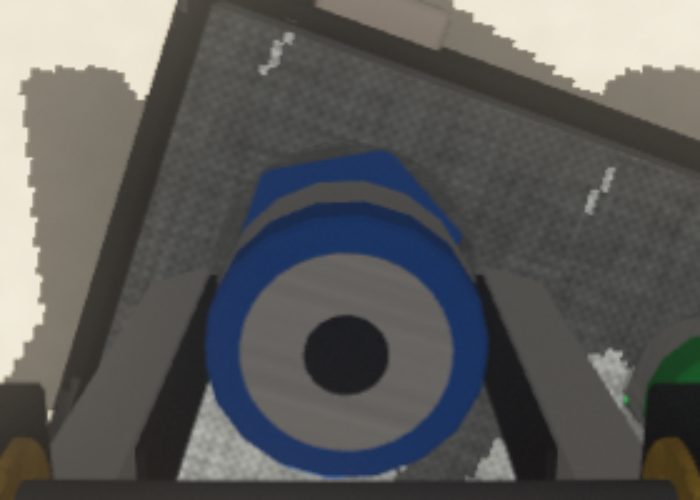

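Blue is centred over its hexagon (floor corners at crop 262–460, mean ~352; adaptor centre 346). I'll lower it.

Request:
move_arm --deltas '[0, 0, 0, 0, 0, 0.8, 1, 0, 0, 0, 0, 0, 1.4, 1, 0, 0, 0, 0, 0, 1.8, 1, 0, 0, 0, 0, 0, 2.1, 1, 0, 0, 0, 0, 0, 2.4, 1, 0, 0, 0, 0, 0, 2.5, 1, 0, 0, 0, 0, 0, 2.5, 1]'

```text
time: 28.7
tool_pos: [0.6324, -0.1563, 0.0287]
ee_rot: [3.141, -0.002, 0.24]
wrist_force: [0.8, 0.8, 4.2]
width: 0.0528
finger_force: 30.0
```

Request:
move_arm --deltas '[0, 0, 0, 0, 0, 0, -0.5, 0, 0, 0, 0, 0, 0, -0.5, 0, 0, 0, 0, 0, 0, -0.5, 0, 0, 0, 0, 0, 0, -0.5, 0, 0, 0, 0, 0, -3, -0.5, 0, 0, 0, 0, 0, -6, -0.3, 0, 0, 0, -4, 0, -6, 1, 0, 0, 0, -4, 0, -6, 1]'

```text
time: 29.5
tool_pos: [0.5882, -0.1654, 0.086]
ee_rot: [-3.138, 0.006, 0.239]
wrist_force: [-1.3, 0.3, -1.0]
width: 0.0497
finger_force: 0.0
```

Request:
move_arm --deltas '[0, 0, 0, 0, 0, 0, 1, 0, 0, 0, 0, 0, 0, 1, 0, 0, 0, 0, 0, 0, 1, 0, 0, 0, 0, 0, 0, 1, 0, 0, 0, 0, 0, 0, 1]'

```text
time: 30.0
tool_pos: [0.5931, -0.1658, 0.0875]
ee_rot: [-3.141, 0.0, 0.24]
wrist_force: [0.7, -0.1, -0.4]
width: 0.0101
finger_force: 0.0
```

Run:
```python
from h import *
print(robot.get_obs()['tool_pos'],robot.get_obs()['width']);s=snap('wrist');topfit(s,'blue',(.633,-.156))
```

```text
[ 0.59312951 -0.16578529  0.08745044] 0.010103505511733736
blue slope xy [ 0.    -0.002] centre [ 0.6334 -0.156   0.048 ] to [4.15 0.   3.95]
```

Request:
move_arm --deltas '[0, 0, 0, 4.1, 0, 0.5, 1, 0, 0, 0, 4.1, 0, 2.5, 1, 0, 0, 0, 4.1, 0, 3.7, 1, 0, 0, 0, 4.1, 0, 4.2, 1, 0, 0, 0, 4.1, 0, 4.6, 1, 0, 0, 0, 4.1, 0, 4.9, 1, 0, 0, 0, 4.1, 0, 5.1, 1, 0, 0, 0, 4.1, 0, 5.2, 1]'

```text
time: 30.85
tool_pos: [0.6328, -0.1557, 0.0431]
ee_rot: [3.141, -0.003, 0.24]
wrist_force: [-9.4, 5.2, 24.5]
width: 0.0002
finger_force: 12.3
```

Request:
move_arm --deltas '[0, 0, 0, 0, 0, 0.1, 1, 0, 0, 0, 0, 0, 0.1, 1]'

```text
time: 31.05
tool_pos: [0.6328, -0.1557, 0.0432]
ee_rot: [3.141, -0.004, 0.24]
wrist_force: [-9.4, 5.2, 25.1]
width: 0.0001
finger_force: 12.2
```

Request:
move_arm --deltas '[0, 0, 0, 0, 0, -2, 1, 0, 0, 0, -4, 0, -6, 1, 0, 0, 0, -4, 0, -6, -1, 0, 0, 0, -4, 0, -6, -1, 0, 0, 0, -4, 0, -6, -1]'

```text
time: 31.55
tool_pos: [0.5934, -0.1656, 0.094]
ee_rot: [-3.141, 0.0, 0.239]
wrist_force: [-0.7, 0.3, -0.8]
width: 0.0207
finger_force: 0.0
```

Run:
```python
from h import *
s=snap('wrist');topfit(s,'blue',(.633,-.156));topfit(s,'green',(.6236,-.2513))
print(to(.46,.11,.2))
```

```text
blue slope xy [-0.003 -0.002] centre [ 0.6334 -0.1559  0.0424] to [4.14 0.04 5.07]
green slope xy [-0.01  -0.027] centre [ 0.6237 -0.2499  0.0423] to [0.96 8.93 5.08]
[ -6.42 -29.93 -10.63]
```

Blue is home. Next is red.

Request:
move_arm --deltas '[0, 0, 0, -6.4, -29.9, -10.6, -1, 0, 0, 0, -6.4, -29.9, -10.6, -1, 0, 0, 0, -6.4, -29.9, -10.6, -1, 0, 0, 0, -6.4, -29.9, -10.6, -1, 0, 0, 0, -6.4, -29.9, -10.6, -1, 0, 0, 0, -6.4, -29.9, -10.6, -1, 0, 0, 0, -6.4, -29.9, -10.6, -1, 0, 0, 0, -6.4, -29.9, -10.6, -1]'

```text
time: 32.4
tool_pos: [0.46, 0.1123, 0.201]
ee_rot: [-3.141, -0.001, 0.245]
wrist_force: [1.8, 0.2, -1.1]
width: 0.0891
finger_force: 0.0
```

Run:
```python
from h import *
print(robot.get_obs()['tool_pos']);s=snap('wrist');g=topfit(s,'red',(.4995,.131));print(to(g[0],g[1],.0135))
```

```text
[0.45995086 0.11234206 0.20104838]
red slope xy [-0.002 -0.001] centre [0.4991 0.1292 0.0323] to [ 4.22 -0.87 16.77]
[ 4.22 -0.87 18.66]
```

Request:
move_arm --deltas '[0, 0, 0, 4.2, -0.8, 5, -1, 0, 0, 0, 4.2, -0.8, 9, -1, 0, 0, 0, 4.2, -0.8, 13, -1, 0, 0, 0, 4.2, -0.8, 15, -1, 0, 0, 0, 4.2, -0.8, 15, -1, 0, 0, 0, 4.2, -0.8, 15, -1]'

```text
time: 33.05
tool_pos: [0.4995, 0.1262, 0.0497]
ee_rot: [3.141, 0.002, 0.238]
wrist_force: [0.5, 0.1, -0.9]
width: 0.0936
finger_force: 0.0
```

Run:
```python
from h import *
print(robot.get_obs()['tool_pos'],robot.get_obs()['width']);s=snap('wrist');held(s,'red',.031,.017);print(to(.4994,.1300,.0135))
```

```text
[0.49951185 0.12623171 0.04974559] 0.09362610706221931
held offset tool x,y 0.0007 -0.0034 width 0.061
[-0.03 -0.36  3.78]
```

Request:
move_arm --deltas '[0, 0, 0, 0, -0.35, 1, -1, 0, 0, 0, 0, -0.35, 2.5, -1, 0, 0, 0, 0, -0.35, 3.6, -1, 0, 0, 0, 0, -0.35, 3.6, -1, 0, 0, 0, 0, -0.35, 3.6, -1]'

```text
time: 33.6
tool_pos: [0.4988, 0.1307, 0.015]
ee_rot: [3.141, -0.0, 0.24]
wrist_force: [-1.2, -0.4, -0.3]
width: 0.0938
finger_force: 0.0
```

Request:
move_arm --deltas '[0, 0, 0, 0, 0, 0, 1, 0, 0, 0, 0, 0, 0, 1, 0, 0, 0, 0, 0, 0, 1, 0, 0, 0, 0, 0, 0, 1, 0, 0, 0, 0, 0, 0, 1, 0, 0, 0, 0, 0, 0, 1, 0, 0, 0, 0, 0, 0, 1]'

```text
time: 34.3
tool_pos: [0.4988, 0.1304, 0.015]
ee_rot: [3.141, -0.0, 0.24]
wrist_force: [0.2, -1.1, 1.0]
width: 0.0612
finger_force: 30.0
```

Request:
move_arm --deltas '[0, 0, 0, 0, 0, -1, 1, 0, 0, 0, 0, 0, -4, 1, 0, 0, 0, 0, 0, -8, 1, 0, 0, 0, 0, 0, -11, 1, 0, 0, 0, 0, 0, -11, 1, 0, 0, 0, 0, 0, -11, 1]'

```text
time: 34.9
tool_pos: [0.4983, 0.1308, 0.1242]
ee_rot: [-3.141, 0.0, 0.24]
wrist_force: [-0.2, -0.2, -2.7]
width: 0.0611
finger_force: 30.0
```

Run:
```python
from h import *
o=robot.get_obs();print(o['tool_pos'],o['width']);s=snap('wrist');held(s,'red',.031,-.02)
C=cloud(s);print('top',C[290:320:10,325])
# predicted red seat from the three seated ones
print(to(.5270,-.2415,.13))
```

```text
[0.49827353 0.13078621 0.12419353] 0.06107586644839786
held offset tool x,y 0.005 -0.0001 width 0.0599
top [[0.50416137 0.12894785 0.141636  ]
 [0.49973132 0.12786336 0.14278651]
 [0.49477441 0.12662644 0.14280401]]
[-5.95 36.85 -0.74]
```

Request:
move_arm --deltas '[0, 0, 0, -5.9, 36.9, -0.7, 1, 0, 0, 0, -5.9, 36.9, -0.7, 1, 0, 0, 0, -5.9, 36.9, -0.7, 1, 0, 0, 0, -5.9, 36.9, -0.7, 1, 0, 0, 0, -5.9, 36.9, -0.7, 1, 0, 0, 0, -5.9, 36.9, -0.7, 1, 0, 0, 0, -5.9, 36.9, -0.7, 1, 0, 0, 0, -5.9, 36.9, -0.7, 1]'

```text
time: 35.75
tool_pos: [0.5269, -0.2452, 0.1278]
ee_rot: [-3.139, 0.005, 0.236]
wrist_force: [-0.0, 0.3, -1.9]
width: 0.0616
finger_force: 30.0
```

Request:
move_arm --deltas '[0, 0, 0, 0, 0, 3, 1, 0, 0, 0, 0, 0, 6, 1, 0, 0, 0, 0, 0, 6.5, 1, 0, 0, 0, 0, 0, 6.5, 1, 0, 0, 0, 0, 0, 6.5, 1]'

```text
time: 36.25
tool_pos: [0.5292, -0.2417, 0.067]
ee_rot: [3.141, -0.0, 0.24]
wrist_force: [-0.3, -0.3, -1.8]
width: 0.0609
finger_force: 30.0
```

Run:
```python
from h import *
print(robot.get_obs()['tool_pos'],to(.5272,-.2417,.055))
```

```text
[ 0.52920072 -0.24166139  0.06701443] [-0.2  -0.04  1.2 ]
```

Request:
move_arm --deltas '[0, 0, 0, -0.2, 0, 1.2, 1, 0, 0, 0, -0.2, 0, 1.2, 1, 0, 0, 0, -0.2, 0, 1.2, 1, 0, 0, 0, -0.2, 0, 1.2, 1]'

```text
time: 36.65
tool_pos: [0.5273, -0.2424, 0.0553]
ee_rot: [3.141, -0.001, 0.24]
wrist_force: [-0.8, 0.4, -2.1]
width: 0.0613
finger_force: 30.0
```

Run:
```python
from h import *
s=snap('wrist');cv2.imwrite('pics/w10.png',cv2.resize(s['image'][160:360,180:460,::-1],None,fx=2.5,fy=2.5))
print(robot.get_obs()['tool_pos'],to(.5272,-.2417,.0295))
```

```text
[ 0.52729387 -0.24240212  0.05529242] [ 0.01 -0.07  2.58]
```

View pics/w10.png

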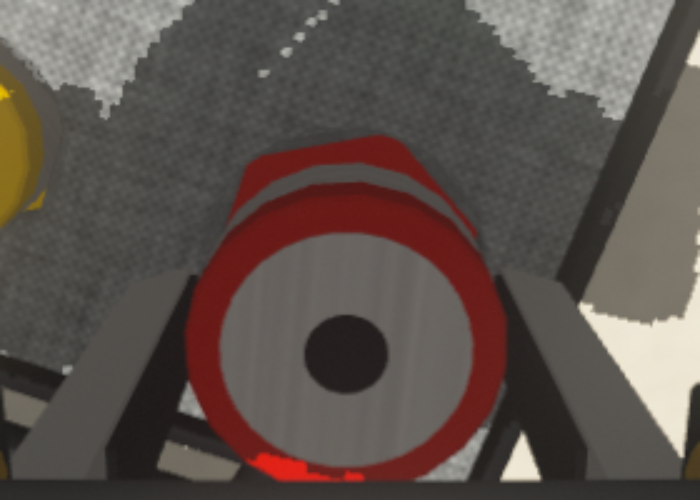

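Red is aligned over its hexagon in the same way. I'll lower it.

Request:
move_arm --deltas '[0, 0, 0, 0, 0, 0.8, 1, 0, 0, 0, 0, 0, 1.4, 1, 0, 0, 0, 0, 0, 1.8, 1, 0, 0, 0, 0, 0, 2.1, 1, 0, 0, 0, 0, 0, 2.4, 1, 0, 0, 0, 0, 0, 2.7, 1, 0, 0, 0, 0, 0, 2.7, 1]'

```text
time: 37.4
tool_pos: [0.5277, -0.242, 0.0284]
ee_rot: [3.141, -0.002, 0.24]
wrist_force: [-0.6, 2.3, 1.5]
width: 0.0615
finger_force: 30.0
```

Request:
move_arm --deltas '[0, 0, 0, 0, 0, 0, -0.6, 0, 0, 0, 0, 0, 0, -0.6, 0, 0, 0, 0, 0, 0, -0.6, 0, 0, 0, 0, 0, 0, -0.6, 0, 0, 0, 0, 0, -3, -0.6, 0, 0, 0, 0, 0, -6, -0.5, 0, 0, 0, -4, 0, -6, 1, 0, 0, 0, -4, 0, -6, 1]'

```text
time: 38.2
tool_pos: [0.4849, -0.2517, 0.0873]
ee_rot: [-3.14, 0.003, 0.238]
wrist_force: [-0.4, -0.1, -0.8]
width: 0.058
finger_force: 0.0
```

Request:
move_arm --deltas '[0, 0, 0, 0, 0, 0, 1, 0, 0, 0, 0, 0, 0, 1, 0, 0, 0, 0, 0, 0, 1, 0, 0, 0, 0, 0, 0, 1, 0, 0, 0, 0, 0, 0, 1, 0, 0, 0, 0, 0, 0, 1]'

```text
time: 38.8
tool_pos: [0.4883, -0.2516, 0.0876]
ee_rot: [-3.141, 0.0, 0.24]
wrist_force: [-0.1, -0.5, 0.7]
width: 0.0101
finger_force: 0.0
```

Run:
```python
from h import *
print(robot.get_obs()['tool_pos'],robot.get_obs()['width']);s=snap('wrist');topfit(s,'red',(.528,-.2417))
```

```text
[ 0.48834295 -0.25164227  0.08755911] 0.010125626758665998
red slope xy [0.    0.001] centre [ 0.5282 -0.2418  0.0459] to [ 4.12 -0.02  4.16]
```

Request:
move_arm --deltas '[0, 0, 0, 4.1, 0, 0.5, 1, 0, 0, 0, 4.1, 0, 2.5, 1, 0, 0, 0, 4.1, 0, 3.7, 1, 0, 0, 0, 4.1, 0, 4.2, 1, 0, 0, 0, 4.1, 0, 4.6, 1, 0, 0, 0, 4.1, 0, 4.9, 1, 0, 0, 0, 4.1, 0, 5.2, 1, 0, 0, 0, 4.1, 0, 5.3, 1]'

```text
time: 39.65
tool_pos: [0.5275, -0.2412, 0.043]
ee_rot: [-3.141, -0.001, 0.24]
wrist_force: [-13.7, 10.1, 34.9]
width: 0.0004
finger_force: 17.4
```

Request:
move_arm --deltas '[0, 0, 0, 0, 0, 0, 1, 0, 0, 0, 0, 0, 0, 1]'

```text
time: 39.85
tool_pos: [0.5275, -0.2412, 0.0431]
ee_rot: [-3.141, -0.001, 0.24]
wrist_force: [-13.4, 8.2, 30.6]
width: 0.0005
finger_force: 15.5
```

Request:
move_arm --deltas '[0, 0, 0, 0, 0, -2, 1, 0, 0, 0, 0, 0, -8, 1, 0, 0, 0, -10, 0, -14, 1, 0, 0, 0, -10, 0, -16, 1, 0, 0, 0, -10, 0, -16, 1, 0, 0, 0, -10, 0, -16, 1, 0, 0, 0, -10, 0, -16, 1]'

```text
time: 40.55
tool_pos: [0.4307, -0.2662, 0.1955]
ee_rot: [3.14, -0.002, 0.238]
wrist_force: [0.3, 0.7, -0.4]
width: 0.0003
finger_force: 0.0
```

Run:
```python
from h import *
print(robot.get_obs()['tool_pos']);s=snap('wrist');save(s,'w11.png')
topfit(s,'red',(.528,-.2417));topfit(s,'blue',(.633,-.156));topfit(s,'green',(.6236,-.2513));topfit(s,'yellow',(.538,-.1465))
save(snap('top'),'top2.png')
```

```text
[ 0.43069215 -0.26621881  0.19546754]
red slope xy [0.001 0.   ] centre [ 0.5276 -0.2415  0.0423] to [10.   -0.03 15.16]
green slope xy [0.063 0.007] centre [ 0.6129 -0.2532  0.0421] to [18.01  3.12 15.18]
yellow slope xy [0.004 0.019] centre [ 0.5371 -0.1469  0.0423] to [13.16 -9.   15.16]
```

View pics/w11.png

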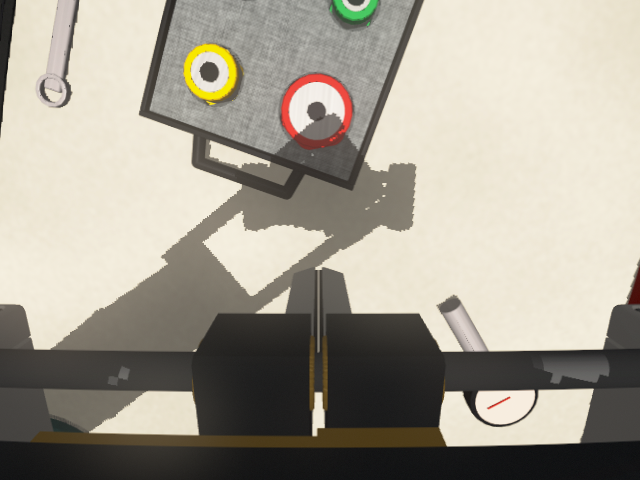

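View pics/top2.png

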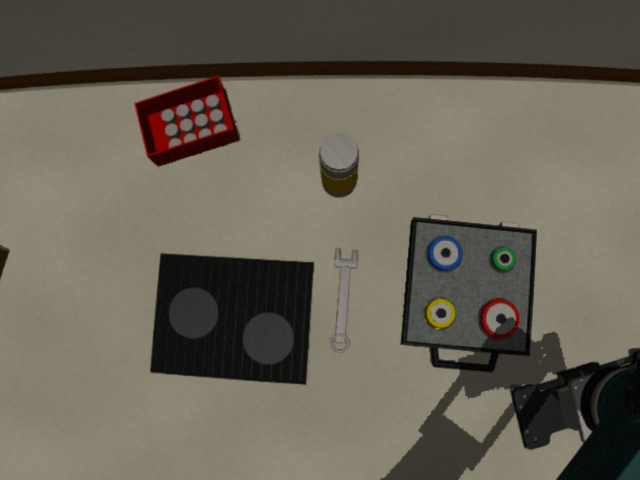

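The top view shows all four adaptors in the cutouts of their own colour: blue (445,253), green (503,259), yellow (440,313) and red (500,319). Each top measured 0.042 m after its push. The can and spanner have not moved, and the arm is clear of everything.

```bash
python3 -c "
from bench import robot
print(robot.close_job())"
```

```text
the job is handed in; nothing more can be done
None
```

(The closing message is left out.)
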